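# Press a ferrite rod home in the V gauge

## Task

Check a ferrite rod on the V gauge before its coil is wound: take the rod with the yellow band from the rack, lay it along the V, its middle over the sprung foot, and press it down gently until it lies fully home on both flanks of the V. The foot pushes the rod back up, so finish while still holding it down there for the dial to be read; leave the other two rods in the rack and the wire bobbin undisturbed.

Things in the scene. Friction and masses are not known exactly. Their poses are not given: they have to be found in the camera images.
- rod_yellow_centre (a point): Centre of the rod to be gauged (centre of mass, on its axis): dark grey ferrite rod, 16 mm diameter, 140 mm long, about 0.135 kg, with a 16 mm wide yellow paint band near its +x end. x runs along the rod; which way round it lies does not matter. In the rack its axis is level, 40 mm above the bench.
- rod_blue_centre (a point): Centre of a second rod of the same size, with a blue band; stays in the rack. x runs along the rod.
- rod_red_centre (a point): Centre of a third rod of the same size, with a red band; stays in the rack. x runs along the rod.
- rod_rack: Fixed rack: base plate 118 (x) x 204 (y) x 8 mm and two wooden notched combs, 12 mm thick, 44 mm high, at x = -45 and +45 mm. Three rods lie along x in open V notches at y = -70, 0 and +70 mm; which is where varies. Between the combs (78 mm) fingers have room down to the base plate. Origin: centre of the underside, on the bench; z up.
- gauge_seat (a point): On the V gauge: the point where the rod's centre lies when it is fully home, 70 mm above the bench, midway between the two V uprights; y runs along the V, x across it, z up.
- gauge: V gauge, fixed: green base 94 mm (x) x 230 mm (y -142 to +88), 12 mm high; two steel V uprights 53 mm wide (x), 80 mm high, 22 mm thick, centred at y = -49 and +49 mm, 76 mm free between them for fingers. V: 90 degrees, open upwards, along y, 43 mm wide at its top. Dial at the -y end (y -90 to -138, 70 mm high). Origin on the bench under gauge_seat, axes as there.
- foot_top (a point): Centre of the top of the gauge's sprung foot, under gauge_seat: a 10 mm wide round button on a 7 mm stem, which rises from a spring barrel 25 mm wide and 42 mm high. Free, it stands 68 mm above the bench; it moves straight down.
- flank_near: The flanks of both V uprights on the gauge's -x side (ground, polished, slippery steel, rising towards -x at 45 degrees). Origin on the bench below the seat, axes as gauge_seat.
- flank_far: The flanks of both V uprights on the gauge's +x side (ground, polished, slippery steel, rising towards +x at 45 degrees). Origin on the bench below the seat, axes as gauge_seat.
- gauge_foot (a joint): How far the sprung foot is pushed down, m: 0 = free, its top 6 mm above where the underside of a seated rod lies; about 0.006 when the rod is home on both flanks; stop at 0.009. The spring pushes up with 2.6 N at 0 and 4.1 N at 0.006, more than the rod weighs. The dial's red pointer turns with it.
- bobbin_3: Small bobbin wound with copper wire, 26 x 39 x 22 mm, standing on the bench behind the gauge; not to be disturbed. Origin: centre of its underside.
Things that resemble listed ones, but are neither listed nor needed, are in the scene too. Leave any purple look-alike of the part that bears rod_yellow_centre alone.

How it is judged (in metres and radians):
On the way, in this order (a step that is already met when the one before it is completed fails the run):
1. the yellow-banded rod is lifted out of the rack in the fingers (z of rod_yellow_centre in the frame of rod_rack above 0.07 m and contact force between the fingers and rod_yellow above 2 N), for 0.1 s.
2. the rod lies along the V over the sprung foot and has begun to push it down (x of rod_yellow_centre in the frame of gauge_seat between -0.004 and 0.004 m and y of rod_yellow_centre in the frame of gauge_seat between -0.013 and 0.013 m and angle between the x axis of rod_yellow_centre and the y axis of gauge_seat, either way round below 0.12 rad and value of joint gauge_foot above 0.0006 m), for 0.05 s.
At the end, for the whole second after the job is handed in: The yellow-banded rod is held home in the V by the fingers (over 2 N): centre within 4 mm across and 13 mm along the V, at most 1.5 mm above the seat, axis within 0.03 rad of the V, over 1 N on each flank, foot pushed down more than 5 mm, rod still (x of rod_yellow_centre in the frame of gauge_seat between -0.004 and 0.004 m and y of rod_yellow_centre in the frame of gauge_seat between -0.013 and 0.013 m and z of rod_yellow_centre in the frame of gauge_seat below 0.0015 m and angle between the x axis of rod_yellow_centre and the y axis of gauge_seat, either way round below 0.03 rad and value of joint gauge_foot above 0.005 m and contact force between rod_yellow and flank_near above 1 N and contact force between rod_yellow and flank_far above 1 N and contact force between the fingers and rod_yellow above 2 N and linear speed of rod_yellow below 0.01 m/s); the arm keeps its last pose, push and grip.
It fails at once if the rod presses on either flank of the V with more than 40 N (contact force between rod_yellow and flank_near above 40 N or contact force between rod_yellow and flank_far above 40 N).
It fails at once if one of the other rods is moved by more than 20 mm (distance of any of rod_blue_centre, rod_red_centre from where it was at the start of the episode above 0.02 m).
It fails at once if the wire bobbin is moved by more than 20 mm (distance of bobbin_3 from where it was at the start of the episode above 0.02 m).
It also fails if it takes over 45 s, if anything falls off the work surface, if the arm or the gripper's body presses on something with over 40 N, if the wrist force passes 120 N, or if a joint passes its speed limit or range.

## Robot

A 7-joint arm with a two-finger parallel gripper is mounted at the origin on a cart in front of the work surface, level with it; the furniture and walls round the work are solid. World frame = base frame: x ahead of the robot, y to its left, z up, the work surface at z = 0. Lengths are in m, angles in degrees, forces in N, time in s.
With the tool pointing down it reaches from about 0.425 to 0.925 m from the base axis. Payload 6.8 kg.
Tool frame: the origin (TCP) lies at the very end of the fingers, on their centre line; the grasp point (between the pads) lies 19 mm behind it; z points along the fingers, x is the direction in which the jaws open and shut, and the axes are right-handed (so a half turn about z gives the same grasp; the last joint's range is limited). The gripper opens to 85 mm and grips with 20 to 120 N. Pads are 22 mm wide; open, the fingers measure 114 mm over their backs; the gripper's body (76 mm by 85 mm) begins 54 mm behind the grasp point. The pads swing forward as they close: fully open they stand 13 mm farther back than shut.
Start: joints at [69.379, 27.33, 1.283, 89.118, -0.659, 63.558, -4.761], TCP at [0.168, -0.654, 0.199] pointing down, gripper open.
Joint ranges: [-169.35, 169.35], [-19.33, 120.38], [-80.79, 83.38], [13.8, 139.57], [-78.32, 258.32], [9.67, 109.79], [-169.56, 169.56]. Speed limits (degrees/s): [136.94, 136.94, 180, 180, 180, 180, 180].

## Interface

Orientations are given as [roll, pitch, yaw] about the fixed x, y, z axes, in that order (R = Rz(yaw) Ry(pitch) Rx(roll)).
In Python, from cell import arm gives the robot as it stands. The module is installed in compiled form; this text tells all that it offers.
- The arm moves only by the tool arm_command, never from a script. Its argument "moves" is a list of rows, each a list of 3 entries, a list of its own where there are three numbers: the turn, a rotation vector about the tool's x, y, z in degrees, then the shift along the tool's x, y, z in mm, then the opening in per cent of the stroke, from 0 (shut) to 100 (fully open). A call has 1 to 5 rows; each row shifts and turns the pose as measured when the row begins, along the tool's axes as they then stand; what a row does not reach is not made up. A row lasts 1/8 s, in which the tool goes at most 62.5 mm and 10.7 degrees, less where a joint would pass 70% of its speed; a pose out of reach is approached as far as the arm can. A call with a gripper value outside its range is refused whole. The fingers move at their own pace and stop on an object; "squeeze" is the grip in N (left out, the last holds). Time passes only in rows, so rows that do not move let the fingers close. It gives the time, the measured TCP pose, the force and the opening at its end, in the units of the state.
- arm.get_obs(): the state, without advancing time (a new reading comes with each control period).
- arm.snapshot(name): name is "side" or "top"; returns (picture, depth): 384x512x3 uint8, red, green, blue; 384x512 float32, m along the optical axis (not along the pixel's ray), 0 where there is no reading.
- arm.calibration(name): a dict with "fx", "fy", "cx", "cy" (pixels), "k1" (the pictures are not rectified: a ray, as slopes to the right and down, at radius r is drawn at 1 + k1 r^2 times it, then the intrinsics apply), "R" (3x3) and "t" (3): a world point X has camera coordinates R X + t. Camera axes: x right, y down, z forward; pixel columns grow to the right and rows downward; lengths in m; the calibration is good to about 2 mm. A picture is of the moment at which its call begins. calibration takes no time and is no camera call.
- arm.sign_off(): hands the job in, once; it reports no verdict.
The state is a dict: "clock": time; "joint_pos": joint angles; "qd": joint speeds; "tau": joint torques, N m; "eef_pos": TCP position; "tcp_rot": TCP orientation; "ft_force": force on the tool from outside, world axes, zero at the start; "ft_torque": the same for the moment, N m; "gripper_width": finger opening in m.
Only numpy, scipy, OpenCV 4.12 (cv2) and the standard library are available. Lean on these libraries where they do the work, as an engineer would, in place of code of your own. Each camera call takes 0.05 s, during which the arm holds its last target.

## Working session

There is one attempt and no reset: what is moved stays moved. The work goes in short steps, Python scripts to look and compute and a tool call to move; the robot and the scene stay as the last step left them, time stands still between calls to the robot, and variables do not carry over. Pictures are saved under pics/ and viewed, and the job is handed in when it is done.

Besides the shell and the picture viewer there is one more tool, called after "Call:" as name(argument=value, ...), one argument or row to a line, values as JSON. arm_command: Moves the arm, as the interface text tells. Its arguments: {"type":"object","properties":{"moves":{"type":"array"},"squeeze":{"type":"number"}},"required":["moves"]}

```bash
mkdir -p pics; ls
python3 - <<'E'
from cell import arm
import cv2, numpy as np
print(arm.get_obs())
for n in("side","top"):
    p,d=arm.snapshot(n); cv2.imwrite(f"pics/{n}0.png",p[:,:,::-1]); np.savez(f"{n}0.npz",p=p,d=d); print(n,arm.calibration(n))
E
```

```text
pics
{'clock': 0.0, 'joint_pos': array([69.38084012, 27.37564526,  1.27956087, 89.17750853, -0.65903112,
       63.5598508 , -4.76212054]), 'qd': array([ 0.04309926,  0.07146255,  0.03204909,  0.04599366,  0.04511994,
        0.09161199, -0.11077486]), 'tau': array([ 5.57537132e-04, -5.96438920e+01,  1.60790998e+00, -2.81190044e+01,
        1.24860794e-02,  9.21176921e-03, -4.13003050e-06]), 'eef_pos': array([ 0.16797881, -0.65308612,  0.19753333]), 'tcp_rot': array([ 1.79992443e+02,  1.05397779e-01, -7.55738105e+01]), 'ft_force': array([ 0.6148818 , -0.55943602,  1.05065472]), 'ft_torque': array([-0.04827765,  0.01681355,  0.02007257]), 'gripper_width': 0.08559696930894264}
side {'fx': 492.60029091384706, 'fy': 492.60029091384706, 'cx': 256.96513986044954, 'cy': 186.88618209597365, 'k1': -0.09956782392339611, 'R': array([[ 9.99967788e-01,  6.91990795e-03, -4.06672949e-03],
       [ 4.77221816e-04, -5.57029728e-01, -8.30492417e-01],
       [-8.01222029e-03,  8.30463724e-01, -5.57015087e-01]]), 't': array([-0.54150541,  0.10890522,  1.0396243 ])}
top {'fx': 487.4214388442185, 'fy': 487.4214388442185, 'cx': 260.07745307794846, 'cy': 206.16013313311993, 'k1': 0.05146653630313775, 'R': array([[ 0.01616267, -0.99985337,  0.00565777],
       [-0.99360743, -0.01669349, -0.11164948],
       [ 0.11172756, -0.00381705, -0.99373154]]), 't': array([0.08621135, 0.58290603, 1.33936593])}
```

View pics/side0.png

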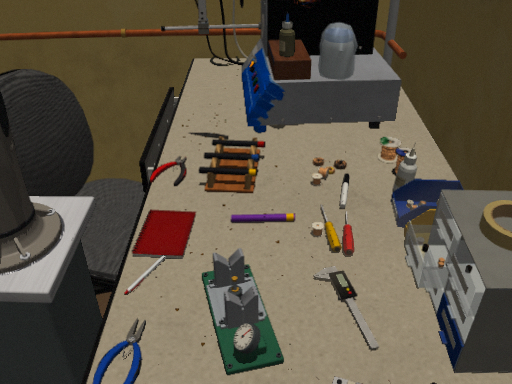

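View pics/top0.png

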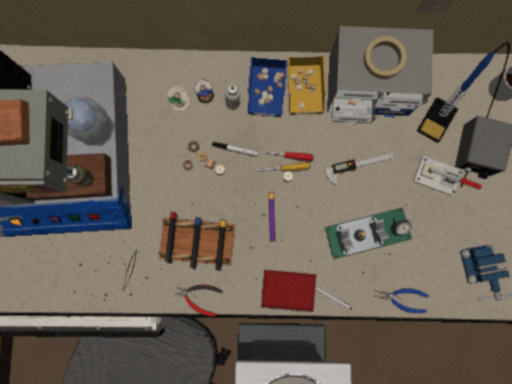

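```bash
cat > h.py <<'E'
from cell import arm
import cv2, numpy as np
def ray(n,u,v):
    c=arm.calibration(n); K=np.array([[c['fx'],0,c['cx']],[0,c['fy'],c['cy']],[0,0,1]])
    p=cv2.undistortPoints(np.array([[[u,v]]],float),K,np.array([c['k1'],0,0,0]))[0,0]
    R=c['R'];t=c['t']; return -R.T@t, R.T@np.array([p[0],p[1],1])
def onz(n,u,v,z):
    o,d=ray(n,u,v); return o+d*(z-o[2])/d[2]
def two(a,b):
    (o1,d1),(o2,d2)=ray("top",*a),ray("side",*b)
    s=np.linalg.lstsq(np.c_[d1,-d2],o2-o1,rcond=None)[0]
    p,q=o1+d1*s[0],o2+d2*s[1]; return (p+q)/2,np.linalg.norm(p-q)
def proj(n,X):
    c=arm.calibration(n); K=np.array([[c['fx'],0,c['cx']],[0,c['fy'],c['cy']],[0,0,1]])
    return cv2.projectPoints(np.array(X,float).reshape(-1,1,3),cv2.Rodrigues(c['R'])[0],c['t'],K,np.array([c['k1'],0,0,0]))[0][:,0]
E
python3 - <<'E'
from h import *
for n,b in (("top",[(150,205,100,75),(315,200,105,65)]),("side",[(195,130,80,65),(195,240,100,130)])):
    p=np.load(n+"0.npz")["p"]
    for i,(x,y,w,h) in enumerate(b):
        s=min(780//w,590//h)
        cv2.imwrite(f"pics/{n}c{i}.png",cv2.resize(p[y:y+h,x:x+w,::-1],None,fx=s,fy=s,interpolation=cv2.INTER_NEAREST)); print(n,i,s)
E
```

```text
top 0 7
top 1 7
side 0 9
side 1 4
```

View pics/topc0.png

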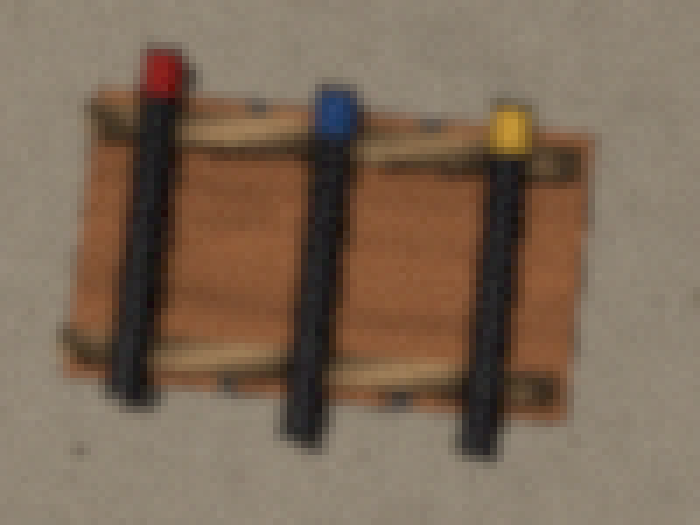

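View pics/topc1.png

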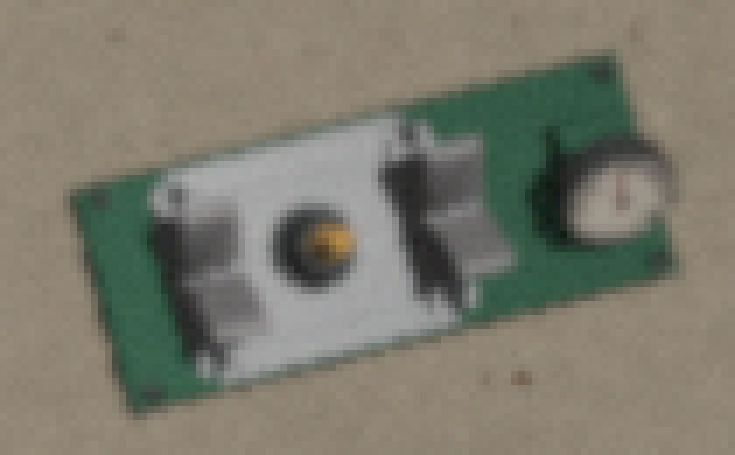

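View pics/sidec0.png

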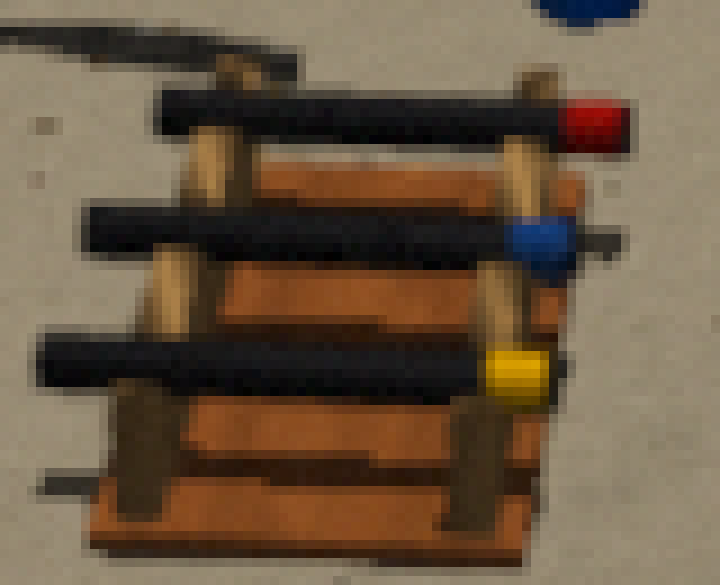

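View pics/sidec1.png

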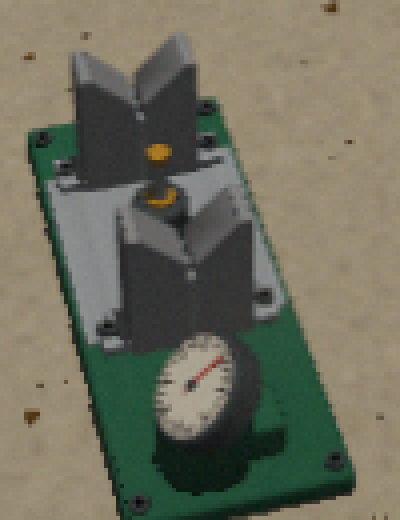

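Run:
```python
from h import *
np.set_printoptions(precision=4,suppress=True)
c=lambda n,i,x,y:{("top",0):(x/7-.5+150,y/7-.5+205),("top",1):(x/7-.5+315,y/7-.5+200),("side",0):(x/9-.5+195,y/9-.5+130),("side",1):(x/4-.5+195,y/4-.5+240)}[n,i]
# yellow rod by mask in top
p=np.load("top0.npz")["p"]; d=np.load("top0.npz")["d"]
hsv=cv2.cvtColor(p,cv2.COLOR_RGB2HSV)
def rod(n,x0,x1,y0,y1):
    p=np.load(n+"0.npz")["p"]; hsv=cv2.cvtColor(p,cv2.COLOR_RGB2HSV).astype(int)
    dark=hsv[...,2]<50
    yel=(abs(hsv[...,0]-24)<8)&(hsv[...,1]>170)&(hsv[...,2]>110)
    m=np.zeros(dark.shape,np.uint8); m[y0:y1,x0:x1]=(dark|yel)[y0:y1,x0:x1]
    k,l,s,ce=cv2.connectedComponentsWithStats(m); i=1+s[1:,4].argmax()
    ys,xs=np.nonzero(l==i); r=cv2.minAreaRect(np.c_[xs,ys].astype(np.float32)); return r,len(xs),cv2.boxPoints(r)
r=rod("top",213,232,215,275); print(r)
b=r[2]; b=b[b[:,1].argsort()]; a1=b[:2].mean(0);a2=b[2:].mean(0)
P1,P2=onz("top",*a1,.043),onz("top",*a2,.043); print("top ends",P1,P2,(P1+P2)/2,np.linalg.norm(P1-P2))
for e in [(512,104),(478,457)]: print("hand",onz("top",*c("top",0,*e),.043))
for e in [(38,360),(567,372)]: print("hand side",onz("side",*c("side",0,*e),.043))
print("two",two(c("top",0,512,106),c("side",0,567,372)),two(c("top",0,478,455),c("side",0,38,360)))
# rack base corners z=.008
for e in [(97,92),(595,138),(565,422),(62,376)]: print("rack",onz("top",*c("top",0,*e),.008))
# gauge base
g=((abs(hsv[...,0].astype(int)-75)<20)&(hsv[...,1]>90)).astype(np.uint8); g[:, :310]=0; g[:195]=0; g[265:]=0
r=cv2.minAreaRect(cv2.findNonZero(g)); Q=np.array([onz("top",*q,.012) for q in cv2.boxPoints(r)]); print("gauge",r,Q, np.linalg.norm(Q-np.roll(Q,1,0),axis=1))
for e in [(70,192),(615,55),(678,268),(132,412)]: print("hand g",onz("top",*c("top",1,*e),.012))
o=((abs(hsv[...,0].astype(int)-20)<8)&(hsv[...,1]>150)&(hsv[...,2]>120)); o[:,:355]=0;o[:,375:]=0;o[:225]=0;o[245:]=0
ys,xs=np.nonzero(o); print("foot",xs.mean(),ys.mean(),len(xs),onz("top",xs.mean(),ys.mean(),.066),d[ys,xs])
print("foot2",two((xs.mean(),ys.mean()),c("side",1,158,153)), onz("side",*c("side",1,158,152),.067))
```

```text
(((219.68783569335938, 248.33010864257812), (5.351533889770508, 41.2877082824707), 5.355824947357178), 181, array([[215.0968, 268.6341],
       [218.9507, 227.5266],
       [224.2788, 228.0261],
       [220.425 , 269.1336]], dtype=float32))
top ends [0.518  0.2016 0.043 ] [0.4048 0.2093 0.043 ] [0.4614 0.2055 0.043 ] 0.11346269733973834
hand [0.5415 0.1994 0.043 ]
hand [0.4024 0.2092 0.043 ]
hand side [0.4    0.2069 0.043 ]
hand side [0.5416 0.2008 0.043 ]
two (array([0.5411, 0.1993, 0.0439]), np.float64(0.0009428931202919755)) (array([0.4014, 0.209 , 0.0418]), np.float64(0.003436102378897825))
rack [0.5466 0.3706 0.008 ]
rack [0.5311 0.1678 0.008 ]
rack [0.4162 0.1773 0.008 ]
rack [0.4317 0.3801 0.008 ]
gauge ((367.7021179199219, 232.77745056152344), (30.58319091796875, 78.8194580078125), 75.42578887939453) [[ 0.5247 -0.0918  0.012 ]
 [ 0.585  -0.3084  0.012 ]
 [ 0.5012 -0.3286  0.012 ]
 [ 0.4415 -0.1134  0.012 ]] [0.086  0.2249 0.0862 0.2233]
hand g [ 0.5274 -0.0883  0.012 ]
hand g [ 0.5871 -0.3095  0.012 ]
hand g [ 0.5009 -0.3332  0.012 ]
hand g [ 0.4391 -0.1133  0.012 ]
foot nan nan 0 [nan nan nan] []
 ** On entry to DLASCL parameter number  4 had an illegal value
 ** On entry to DLASCL parameter number  4 had an illegal value
 ** On entry to DLASCL parameter number  4 had an illegal value
 ** On entry to DLASCL parameter number  4 had an illegal value
 ** On entry to DLASCL parameter number  5 had an illegal value
 ** On entry to DLASCL parameter number  4 had an illegal value<stdin>:27: RuntimeWarning: Mean of empty slice.
  ret = ret.dtype.type(ret / rcount)
<stdin>:28: RuntimeWarning: Mean of empty slice.
Traceback (most recent call last):
  File "h.py", line 11, in two
    s=np.linalg.lstsq(np.c_[d1,-d2],o2-o1,rcond=None)[0]
      ~~~~~~~~~~~~~~~^^^^^^^^^^^^^^^^^^^^^^^^^^^^^^^^
numpy.linalg.LinAlgError: SVD did not converge in Linear Least Squares
```

Run:
```python
from h import *
for n,(x,y,w,h),s in (("top",(330,212,60,42),13),("side",(208,245,55,85),7)):
    p=np.load(n+"0.npz")["p"]
    im=cv2.resize(p[y:y+h,x:x+w,::-1],None,fx=s,fy=s,interpolation=cv2.INTER_CUBIC)
    im=np.clip(im*1.4,0,255).astype(np.uint8)
    # predicted points: seat hypotheses
    Y=np.array([-.2657,.964,0]);X=np.array([.964,.2657,0]);S=np.array([.5064,-.1851,0])
    for a in [(0,0,.068)]+[(sx*.0265,yy,.08) for sx in(-1,1) for yy in(-.06,-.038,.038,.06)]+[(0,yy,.0587) for yy in(-.06,-.038,.038,.06)]:
        q=proj(n,S+a[0]*X+a[1]*Y+np.array([0,0,a[2]]))[0]; q=(q-[x,y]+.5)*s
        cv2.circle(im,tuple(int(v) for v in q),3,(0,0,255),-1)
    cv2.imwrite(f"pics/{n}z.png",im)
```

```text
(no output)
```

View pics/topz.png

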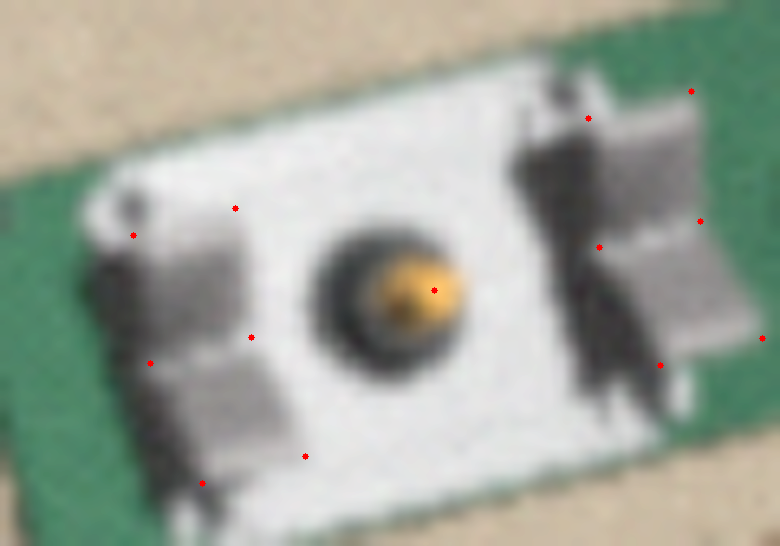

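View pics/sidez.png

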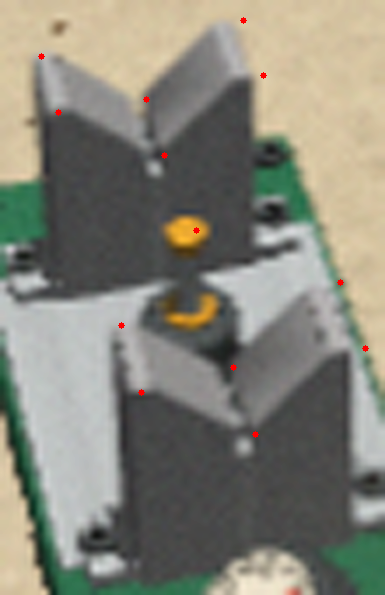

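```bash
cat > plan.py <<'E'
import sys
from h import *
from scipy.spatial.transform import Rotation as Ro
# plan.py x y z yaw [nrows] [polar]; prints up to 5 rows
a=[float(v) for v in sys.argv[1:6]]; polar=len(sys.argv)>6
o=arm.get_obs(); p=o['eef_pos']; rpy=o['tcp_rot']
print('t',round(o['clock'],2),'p',p.round(4),'rpy',rpy.round(2),'j',o['joint_pos'].round(1),'F',o['ft_force'].round(1),'w',round(o['gripper_width'],4))
Rt=Ro.from_euler('xyz',[180,0,a[3]],degrees=True); R0=Ro.from_euler('xyz',rpy,degrees=True)
rel=(R0.inv()*Rt)
t=np.array(a[:3]); n=int(a[4])
dy=(a[3]-rpy[2]+180)%360-180
if abs((a[3]-rpy[2]))<200: dy=a[3]-rpy[2]
print('err mm world',((t-p)*1e3).round(1),'dyaw',round(dy,2))
if polar:
    pol=lambda q:np.array([np.hypot(q[0],q[1]),np.arctan2(q[1],q[0]),q[2]])
    P0,P1=pol(p),pol(t); f=lambda s:(lambda m:np.array([m[0]*np.cos(m[1]),m[0]*np.sin(m[1]),m[2]]))(P0+(P1-P0)*s)
else: f=lambda s:p+(t-p)*s
tilt=(Ro.from_euler('z',dy,degrees=True)*R0).inv()*Rt  # small tilt fix
rows=[]
for k in range(min(n,5)):
    Rk=Ro.from_euler('z',dy*k/n,degrees=True)*R0
    sh=Rk.inv().apply(f((k+1)/n)-f(k/n))*1e3
    rv=np.array([0,0,-dy/n])+ (tilt.as_rotvec(degrees=True)*[1,1,0])/n
    rows.append((rv.round(1).tolist(),sh.round(1).tolist()))
for r in rows: print(r)
E
python3 plan.py 0.4712 0.2042 0.25 85.6 20 polar
```

```text
t 0.1 p [ 0.168  -0.6532  0.1976] rpy [ 1.7999e+02  9.0000e-02 -7.5570e+01] j [69.4 27.4  1.3 89.2 -0.7 63.6 -4.8] F [-0.1 -0.3  0.9] w 0.0853
err mm world [303.2 857.4  52.4] dyaw 161.17
([0.0, 0.0, -8.1], [-10.5, -57.5, -2.6])
([0.0, 0.0, -8.1], [-7.4, -57.3, -2.6])
([0.0, 0.0, -8.1], [-4.3, -56.9, -2.6])
([0.0, 0.0, -8.1], [-1.3, -56.4, -2.6])
([0.0, 0.0, -8.1], [1.6, -55.7, -2.6])
```

Call:
arm_command(
  moves=[
    [[0,0,-8],[-10,-57,-6],60],
    [[0,0,-8],[-7,-57,-6],60],
    [[0,0,-8],[-4,-57,-6],60],
    [[0,0,-8],[-1,-56,-3],60],
    [[0,0,-8],[2,-56,-3],60],
  ],
)

```text
clock: 0.72
eef_pos: [0.3998, -0.4918, 0.2186]
tcp_rot: [180.0, 0.4, -35.0]
ft_force: [0.7, -0.1, 0.5]
gripper_width: 0.0514
```

```bash
python3 plan.py 0.4712 0.2042 0.25 85.6 15 polar
```

```text
t 0.72 p [ 0.3998 -0.4918  0.2186] rpy [179.96   0.41 -35.01] j [ 53.8  23.3 -11.6  92.8   5.1  64.8   5.9] F [ 0.7 -0.1  0.5] w 0.0514
err mm world [ 71.4 696.   31.4] dyaw 120.61
([0.0, 0.0, -8.0], [4.8, -54.8, -2.2])
([0.0, 0.0, -8.0], [7.6, -53.8, -2.2])
([0.0, 0.0, -8.0], [10.2, -52.7, -2.2])
([0.0, 0.0, -8.0], [12.8, -51.4, -2.2])
([0.0, 0.0, -8.0], [15.2, -50.0, -2.2])
```

Call:
arm_command(
  moves=[
    [[0,0,-8],[5,-55,-4],60],
    [[0,0,-8],[8,-54,-4],60],
    [[0,0,-8],[10,-53,-4],60],
    [[0,0,-8],[13,-51,-2],60],
    [[0,0,-8],[15,-50,-2],60],
  ],
)

```text
clock: 1.35
eef_pos: [0.5359, -0.2518, 0.2331]
tcp_rot: [-179.6, 0.4, 6.4]
ft_force: [-0.1, -0.4, -1.3]
gripper_width: 0.0511
```

```bash
python3 plan.py 0.4712 0.2042 0.25 85.6 9 polar
```

```text
t 1.35 p [ 0.5359 -0.2518  0.2331] rpy [-179.65    0.42    6.42] j [ 39.   20.2 -25.4  96.7   9.2  65.7  17.5] F [-0.1 -0.4 -1.3] w 0.0511
err mm world [-64.7 456.   16.9] dyaw 79.18
([-0.0, 0.0, -8.8], [19.1, -52.7, -1.7])
([-0.0, 0.0, -8.8], [21.7, -50.8, -1.7])
([-0.0, 0.0, -8.8], [24.2, -48.7, -1.8])
([-0.0, 0.0, -8.8], [26.6, -46.6, -1.8])
([-0.0, 0.0, -8.8], [28.7, -44.3, -1.8])
```

Call:
arm_command(
  moves=[
    [[0,0,-9],[19,-53,-2],60],
    [[0,0,-9],[22,-51,-2],60],
    [[0,0,-9],[24,-49,-2],60],
    [[0,0,-9],[27,-47,-2],60],
    [[0,0,-9],[29,-44,-2],60],
  ],
)

```text
clock: 1.98
eef_pos: [0.5435, 0.0274, 0.2433]
tcp_rot: [-179.3, 0.1, 52.9]
ft_force: [-0.3, 0.4, -0.8]
gripper_width: 0.0511
```

```bash
python3 plan.py 0.4712 0.2042 0.20 85.6 5 polar
```

```text
t 1.98 p [0.5435 0.0274 0.2433] rpy [-1.7934e+02  5.0000e-02  5.2930e+01] j [ 24.6  17.5 -41.1 101.5  12.   66.1  32.7] F [-0.3  0.4 -0.8] w 0.0511
err mm world [-72.3 176.8 -43.3] dyaw 32.67
([-0.1, 0.0, -6.5], [24.7, -30.4, 9.0])
([-0.1, 0.0, -6.5], [25.7, -29.1, 9.0])
([-0.1, 0.0, -6.5], [26.5, -27.7, 8.9])
([-0.1, 0.0, -6.5], [27.3, -26.3, 8.9])
([-0.1, 0.0, -6.5], [28.0, -24.9, 8.9])
```

Call:
arm_command(
  moves=[
    [[0,0,-7],[25,-30,9],60],
    [[0,0,-7],[26,-29,9],60],
    [[-0.4,0,-7],[26,-28,9],60],
    [[-0.3,0,-6],[27,-26,9],60],
    [[0,0,-6],[28,-25,9],60],
  ],
)

```text
clock: 2.6
eef_pos: [0.4647, 0.2092, 0.1982]
tcp_rot: [179.9, -0.2, 87.2]
ft_force: [0.3, -0.0, -0.0]
gripper_width: 0.0514
```

```bash
python3 plan.py 0.4712 0.2042 0.11 85.6 4
python3 - <<'E'
from h import *
for n,(x,y,w,h),s in (("top",(140,190,120,100),6),("side",(150,60,150,140),4)):
    p,d=arm.snapshot(n); cv2.imwrite(f"pics/{n}1.png",cv2.resize(p[y:y+h,x:x+w,::-1],None,fx=s,fy=s,interpolation=cv2.INTER_CUBIC))
E
```

```text
t 2.6 p [0.4647 0.2092 0.1982] rpy [179.85  -0.2   87.25] j [ 12.3  18.7 -51.9 109.   16.9  60.   40.5] F [ 0.3 -0.  -0. ] w 0.0514
err mm world [  6.5  -5.  -88.2] dyaw -1.65
([0.0, -0.1, 0.4], [-1.3, 1.6, 22.0])
([0.0, -0.1, 0.4], [-1.2, 1.6, 22.0])
([0.0, -0.1, 0.4], [-1.2, 1.7, 22.0])
([0.0, -0.1, 0.4], [-1.2, 1.7, 22.0])
```

View pics/side1.png

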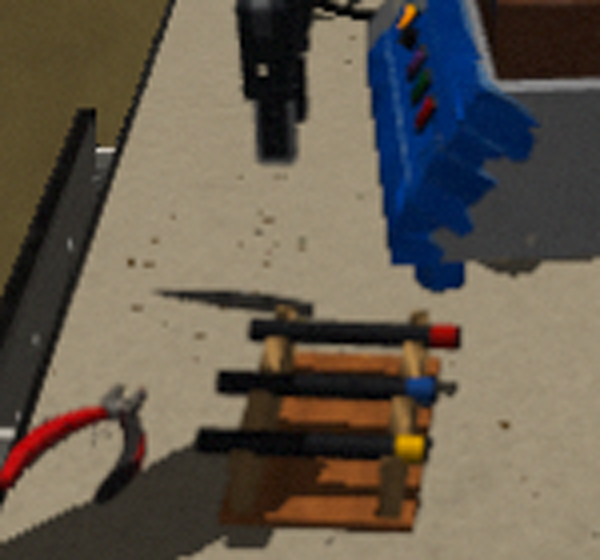

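View pics/top1.png

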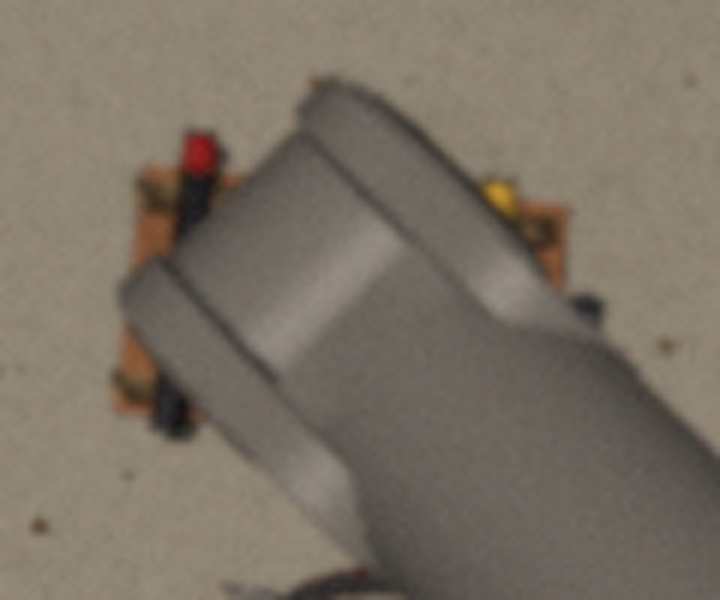

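Call:
arm_command(
  moves=[
    [[0,-0.1,0.5],[-1,2,24],60],
    [[0,-0.1,0.4],[-1,2,24],60],
    [[0,0,0.4],[-1,2,24],60],
    [[0,0,0.4],[-1,1,24],60],
  ],
)

```text
clock: 3.2
eef_pos: [0.4712, 0.2063, 0.1004]
tcp_rot: [179.8, -0.0, 85.6]
ft_force: [-0.4, -0.4, 1.1]
gripper_width: 0.0514
```

```bash
python3 plan.py 0.4712 0.2042 0.05 85.6 4
python3 - <<'E'
from h import *
n="side";x,y,w,h=170,90,110,110;s=5
p,d=arm.snapshot(n); o=arm.get_obs(); e=o['eef_pos']; print(e)
im=cv2.resize(p[y:y+h,x:x+w,::-1],None,fx=s,fy=s,interpolation=cv2.INTER_CUBIC)
for P in (e,e+[0,0,-.06],[.4712,.2042,.04]):
    q=(proj(n,P)[0]-[x,y]+.5)*s; cv2.circle(im,tuple(int(v) for v in q),2,(0,255,0),-1)
cv2.imwrite("pics/side2.png",im)
E
```

```text
t 3.2 p [0.4712 0.2063 0.1004] rpy [ 1.7979e+02 -2.0000e-02  8.5580e+01] j [  7.2  26.3 -47.  113.9  25.2  50.1  32.2] F [-0.4 -0.4  1.1] w 0.0514
err mm world [ -0.   -2.1 -50.4] dyaw 0.02
([0.1, -0.0, -0.0], [-0.5, -0.0, 12.6])
([0.1, -0.0, -0.0], [-0.5, -0.0, 12.6])
([0.1, -0.0, -0.0], [-0.5, -0.0, 12.6])
([0.1, -0.0, -0.0], [-0.5, -0.0, 12.6])
[0.4695371  0.20483072 0.09745992]
```

View pics/side2.png

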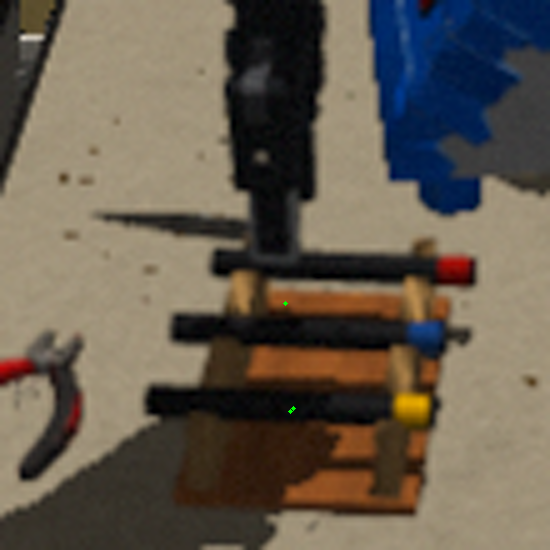

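Run:
```python
from h import *
np.set_printoptions(precision=4,suppress=True)
n="side"
print(proj(n,[.4647,.2092,.198]))
p,d=arm.snapshot(n); c=arm.calibration(n); print(arm.get_obs()['eef_pos'])
for v in range(110,150,3):
    u=224; z=d[v,u]; o,r=ray(n,u,v); print(v,p[v,u],z,o+r*z)
for u in range(214,236,2): o,r=ray(n,u,138); print(u,p[138,u],o+r*d[138,u])
```

```text
[[222.9303 110.1108]]
[0.4695 0.2052 0.0989]
110 [16 16 18] 1.0181073 [0.4732 0.1348 0.2329]
113 [1 6 8] 1.0227828 [0.4729 0.1356 0.2257]
116 [10  9 13] 1.027057 [0.4726 0.136  0.2186]
119 [9 7 9] 1.0357267 [0.4719 0.1404 0.2095]
122 [6 5 8] 1.0381588 [0.4718 0.1391 0.2032]
125 [ 9 10 14] 1.0571886 [0.4703 0.1526 0.1893]
128 [13 16 17] 1.0581183 [0.4703 0.1499 0.1835]
131 [ 7  8 14] 1.0821558 [0.4685 0.1677 0.167 ]
134 [14 15 16] 1.0835034 [0.4684 0.1652 0.1609]
137 [11 12 12] 1.0914016 [0.4678 0.1686 0.1516]
140 [8 5 7] 1.0896769 [0.468  0.1633 0.1469]
143 [44 45 44] 1.1044638 [0.4669 0.1726 0.1342]
146 [127 110  86] 1.3374934 [0.4494 0.3731 0.015 ]
149 [142  85  40] 1.335453 [0.4496 0.3667 0.0092]
214 [133 121 100] [0.4157 0.4443 0.0015]
216 [124 115  96] [ 0.4212  0.4472 -0.0001]
218 [106  95  77] [0.4271 0.4451 0.001 ]
220 [43 43 42] [0.4585 0.1718 0.1474]
222 [13 15 13] [0.4634 0.1676 0.1497]
224 [15 16 17] [0.4676 0.1699 0.1484]
226 [15 17 18] [0.4725 0.1641 0.1515]
228 [47 49 48] [0.4764 0.1716 0.1475]
230 [164 149 124] [0.4617 0.4416 0.0028]
232 [161 147 124] [0.4671 0.4465 0.0002]
234 [161 150 125] [0.473  0.4434 0.0018]
```

Run:
```python
from h import *
np.set_printoptions(precision=4,suppress=True)
for P in([.4647,.183,.206],[.4647,.183,.216],[.4695,.179,.0985],[.4695,.179,.1065],[.4695,.179,.1165],[.4695,.179,.1265]):print(P,proj("side",P))
for n,(x,y,w,h),s in (("side",(190,80,90,90),6),("top",(190,190,80,80),6)):
    p,d=arm.snapshot(n); cv2.imwrite(f"pics/{n}3.png",np.clip(1.0*cv2.resize(p[y:y+h,x:x+w,::-1],None,fx=s,fy=s,interpolation=cv2.INTER_CUBIC)*3.,0,255))
print(arm.get_obs()['eef_pos'],arm.get_obs()['qd'].round(2))
```

```text
[0.4647, 0.183, 0.206] [[221.9981 111.8679]]
[0.4647, 0.183, 0.216] [[221.8066 107.6769]]
[0.4695, 0.179, 0.0985] [[225.9499 155.3481]]
[0.4695, 0.179, 0.1065] [[225.8156 152.3198]]
[0.4695, 0.179, 0.1165] [[225.6465 148.5018]]
[0.4695, 0.179, 0.1265] [[225.4761 144.647 ]]
[0.4708 0.2069 0.1014] [ 0.18 -1.17 -0.99 -1.05 -0.21 -0.    0.  ][ WARN:0@1.034] global loadsave.cpp:1063 imwrite_ Unsupported depth image for selected encoder is fallbacked to CV_8U.
```

View pics/side3.png

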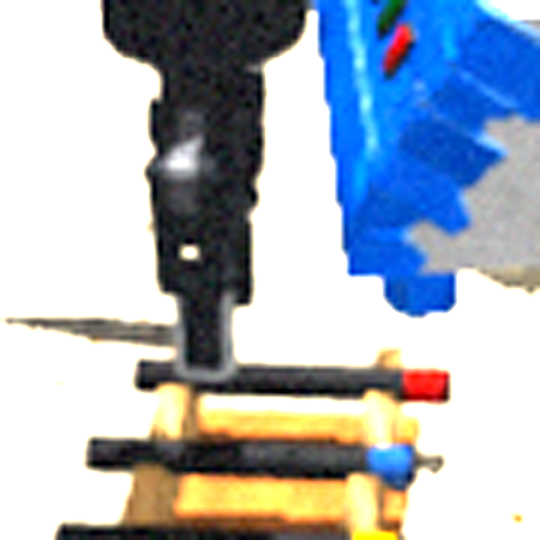

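Call:
arm_command(
  moves=[
    [[0,0,0],[-1,0,13],60],
    [[0,0,0],[-1,0,13],60],
    [[0,0,0],[0,0,13],60],
    [[0,0,0],[0,0,12],60],
  ],
)

```text
clock: 3.9
eef_pos: [0.473, 0.2054, 0.0499]
tcp_rot: [179.6, -0.1, 85.6]
ft_force: [0.2, -0.2, -0.1]
gripper_width: 0.0511
```

```bash
python3 plan.py 0.4712 0.2042 0.021 85.6 3
python3 - <<'E'
from h import *
np.set_printoptions(precision=4,suppress=True)
for n,(x,y,w,h),s in (("side",(190,100,90,90),6),("top",(190,190,80,80),6)):
    p,d=arm.snapshot(n); cv2.imwrite(f"pics/{n}4.png",cv2.convertScaleAbs(cv2.resize(p[y:y+h,x:x+w,::-1],None,fx=s,fy=s,interpolation=cv2.INTER_CUBIC),alpha=2.))
    if n=="side":
        for v in range(138,172,3):
            o,r=ray(n,225,v); print(v,p[v,225],o+r*d[v,225])
E
```

```text
t 3.9 p [0.473  0.2054 0.0499] rpy [ 1.7956e+02 -1.4000e-01  8.5600e+01] j [  4.4  30.4 -43.7 116.   30.   44.7  28.3] F [ 0.2 -0.2 -0.1] w 0.0511
err mm world [ -1.8  -1.2 -28.9] dyaw 0.0
([0.1, -0.0, -0.0], [-0.5, -0.6, 9.6])
([0.1, -0.0, -0.0], [-0.5, -0.6, 9.6])
([0.1, -0.0, -0.0], [-0.5, -0.6, 9.6])
138 [ 8 11 10] [0.4724 0.1389 0.165 ]
141 [12 14 13] [0.472  0.14   0.1571]
144 [17 20 19] [0.4708 0.1518 0.1432]
147 [15 14 15] [0.4709 0.1464 0.1387]
150 [ 8 12  8] [0.4684 0.1723 0.1164]
153 [11 12 14] [0.4686 0.1667 0.1118]
156 [ 4  5 11] [0.4682 0.1673 0.1036]
159 [14 10 14] [0.4678 0.1682 0.0952]
162 [109  65  38] [0.4564 0.2992 0.0086]
165 [90 48 20] [0.4573 0.2839 0.0088]
168 [15 12 11] [0.4637 0.205  0.0483]
171 [4 2 5] [0.4637 0.2016 0.042 ]
```

View pics/side4.png

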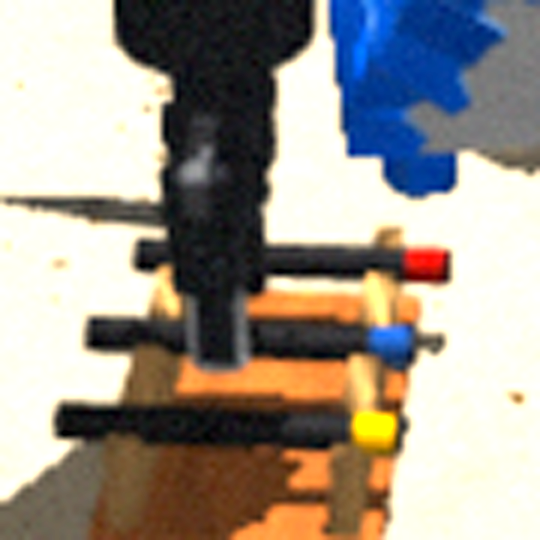

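Call:
arm_command(
  moves=[
    [[0,0,0],[-1,-1,9],60],
    [[0,0,0],[-1,-1,9],60],
    [[0,0,0],[0,0,8],60],
  ],
)

```text
clock: 4.38
eef_pos: [0.4705, 0.2035, 0.0223]
tcp_rot: [179.6, -0.1, 85.6]
ft_force: [0.6, -0.0, 0.3]
gripper_width: 0.0513
```

```bash
cat > look.py <<'E'
import sys
from h import *
np.set_printoptions(precision=4,suppress=True)
tag=sys.argv[1]; u=int(sys.argv[2]); v0,v1=int(sys.argv[3]),int(sys.argv[4]); x,y,w,h=[int(q) for q in sys.argv[5].split(',')]
s=min(780//w,590//h); p,d=arm.snapshot("side")
cv2.imwrite(f"pics/{tag}.png",cv2.convertScaleAbs(cv2.resize(p[y:y+h,x:x+w,::-1],None,fx=s,fy=s,interpolation=cv2.INTER_CUBIC),alpha=2.))
for v in range(v0,v1,2):
    o,r=ray("side",u,v); print(v,p[v,u],o+r*d[v,u])
E
python3 plan.py 0.4712 0.2042 0.021 85.6 3; python3 look.py s5 225 150 180 190,110,90,80
```

```text
t 4.38 p [0.4705 0.2035 0.0223] rpy [ 1.7961e+02 -1.3000e-01  8.5620e+01] j [  2.9  32.5 -41.8 117.2  32.7  41.8  26. ] F [ 0.6 -0.   0.3] w 0.0513
err mm world [ 0.7  0.7 -1.3] dyaw -0.02
([0.1, -0.0, 0.0], [0.2, 0.2, 0.4])
([0.1, -0.0, 0.0], [0.2, 0.2, 0.4])
([0.1, -0.0, 0.0], [0.2, 0.2, 0.4])
150 [10 13 14] [0.4711 0.1405 0.1344]
152 [10 12 12] [0.4707 0.1428 0.1281]
154 [11 11 10] [0.4692 0.1588 0.1137]
156 [ 9 11 10] [0.47  0.146 0.116]
158 [14 14 18] [0.47   0.1445 0.1117]
160 [ 8 12 12] [0.4683 0.1615 0.0965]
162 [11 12 14] [0.4679 0.1637 0.0899]
164 [12 11 12] [0.4677 0.1639 0.0844]
166 [ 8  9 10] [0.4676 0.1622 0.0801]
168 [ 9  6 10] [0.4669 0.1685 0.0709]
170 [15 13 15] [0.4673 0.1608 0.0702]
172 [31 30 33] [0.4641 0.1957 0.0429]
174 [28 15  9] [0.46   0.24   0.0092]
176 [55 31 15] [0.4603 0.2338 0.0072]
178 [50 29 13] [0.4612 0.2208 0.0097]
```

View pics/s5.png

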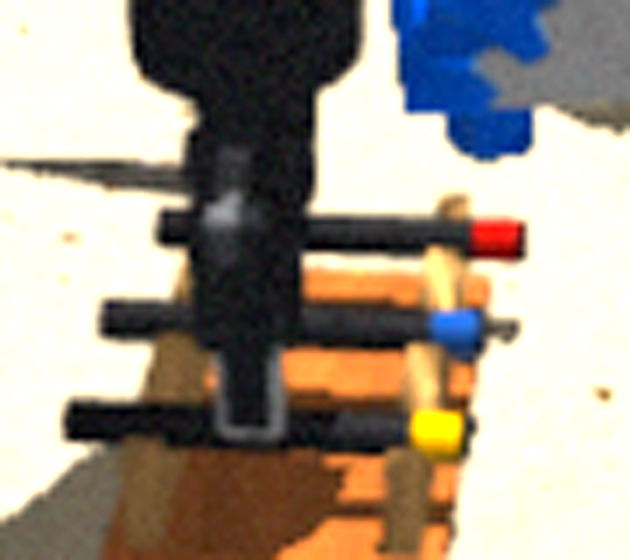

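Call:
arm_command(
  moves=[
    [[0,0,0],[0,0,6],60],
    [[0,0,0],[0,0,6],60],
    [[0,0,0],[0,0,0],60],
  ],
)

```text
clock: 4.8
eef_pos: [0.4701, 0.2033, 0.0084]
tcp_rot: [179.7, -0.1, 85.6]
ft_force: [-0.6, 0.9, -0.0]
gripper_width: 0.0513
```

```bash
python3 plan.py 0.4712 0.2042 0.021 85.6 3; python3 look.py s6 225 166 186 190,110,90,80
```

```text
t 4.8 p [0.4701 0.2033 0.0084] rpy [ 1.7969e+02 -1.0000e-01  8.5620e+01] j [  2.   33.7 -40.7 117.6  34.1  40.5  24.9] F [-0.6  0.9 -0. ] w 0.0513
err mm world [ 1.1  0.9 12.6] dyaw -0.02
([0.1, -0.0, 0.0], [0.3, 0.4, -4.2])
([0.1, -0.0, 0.0], [0.3, 0.4, -4.2])
([0.1, -0.0, 0.0], [0.3, 0.4, -4.2])
166 [14 12 15] [0.4674 0.1649 0.0785]
168 [11 12 13] [0.4675 0.1606 0.0757]
170 [ 5  9 14] [0.4672 0.1626 0.0691]
172 [ 7  6 10] [0.4668 0.1645 0.0625]
174 [8 9 9] [0.4666 0.164  0.0573]
176 [33 32 35] [0.4659 0.1699 0.0481]
178 [52 33 22] [0.4611 0.2221 0.0088]
180 [51 32 17] [0.4621 0.2083 0.0119]
182 [51 27 12] [0.4622 0.2043 0.0087]
184 [49 26 10] [0.4632 0.1905 0.012 ]
```

View pics/s6.png

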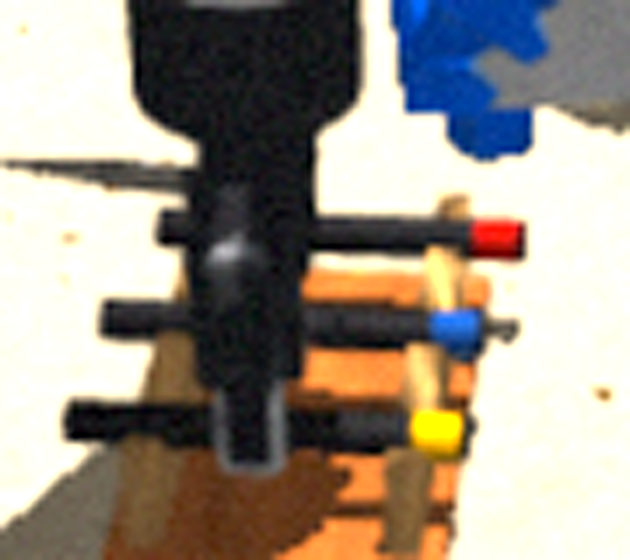

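Call:
arm_command(
  moves=[
    [[0,0,0],[0,0,5],60],
    [[0,0,0],[0,0,5],60],
    [[0,0,0],[0,0,3],60],
    [[0,0,0],[0,0,0],60],
  ],
)

```text
clock: 5.35
eef_pos: [0.4706, 0.2036, -0.0049]
tcp_rot: [179.6, -0.1, 85.6]
ft_force: [-1.1, 0.5, -0.9]
gripper_width: 0.0513
```

```bash
python3 plan.py 0.4712 0.2042 0.021 85.6 3; python3 look.py s7 225 172 192 190,110,90,80
```

```text
t 5.35 p [ 0.4706  0.2036 -0.0049] rpy [ 1.7963e+02 -1.3000e-01  8.5620e+01] j [  1.   34.9 -39.6 117.8  35.5  39.1  23.7] F [-1.1  0.5 -0.9] w 0.0513
err mm world [ 0.6  0.6 25.9] dyaw -0.02
([0.1, -0.0, 0.0], [0.2, 0.2, -8.6])
([0.1, -0.0, 0.0], [0.2, 0.2, -8.6])
([0.1, -0.0, 0.0], [0.2, 0.2, -8.6])
172 [11  9 12] [0.4666 0.167  0.0609]
174 [14 15 16] [0.4665 0.1652 0.0566]
176 [ 9 12 12] [0.4665 0.1629 0.0525]
178 [13 11 14] [0.4661 0.1644 0.0461]
180 [ 7  7 10] [0.466  0.1629 0.0415]
182 [55 44 40] [0.4622 0.2039 0.009 ]
184 [51 29 14] [0.4627 0.1963 0.0082]
186 [49 28 12] [0.4634 0.1848 0.01  ]
188 [50 28 16] [0.4639 0.177  0.0095]
190 [50 29 15] [0.4639 0.1737 0.0059]
```

View pics/s7.png

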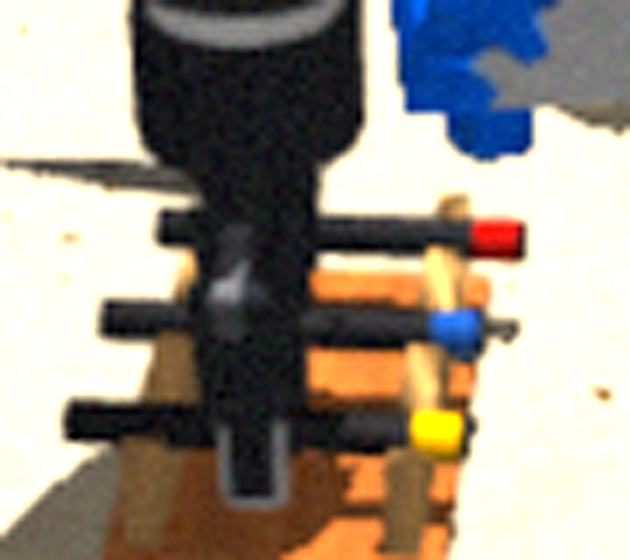

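Call:
arm_command(
  moves=[
    [[0,0,0],[0,3,4],60],
    [[0,0,0],[0,1,4],60],
    [[0,0,0],[0,0,0],60],
  ],
)

```text
clock: 5.78
eef_pos: [0.4753, 0.2034, -0.0132]
tcp_rot: [179.6, -0.1, 85.6]
ft_force: [-0.5, -0.9, -1.1]
gripper_width: 0.0513
```

Call:
arm_command(
  moves=[
    [[0,0,0],[0,0,0],45],
    [[0,0,0],[0,0,0],35],
    [[0,0,0],[0,0,0],35],
  ],
  squeeze=30,
)

```text
clock: 6.15
eef_pos: [0.4753, 0.2035, -0.0131]
tcp_rot: [179.6, -0.1, 85.6]
ft_force: [-0.5, -0.4, -0.6]
gripper_width: 0.0301
```

```bash
python3 plan.py 0.4712 0.2042 0.021 85.6 3; python3 look.py s8 225 176 196 190,110,90,80
```

```text
t 6.15 p [ 0.4753  0.2035 -0.0131] rpy [ 1.796e+02 -1.500e-01  8.562e+01] j [  0.6  35.9 -38.9 117.5  36.3  38.6  23.3] F [-0.5 -0.4 -0.6] w 0.0301
err mm world [-4.1  0.7 34.1] dyaw -0.02
([0.1, -0.0, 0.0], [0.2, -1.3, -11.4])
([0.1, -0.0, 0.0], [0.2, -1.3, -11.4])
([0.1, -0.0, 0.0], [0.2, -1.3, -11.4])
176 [34 35 34] [0.4652 0.1777 0.0431]
178 [39 39 41] [0.4656 0.1709 0.0419]
180 [43 43 43] [0.4652 0.1723 0.0354]
182 [46 44 42] [0.4643 0.1801 0.0246]
184 [49 29 14] [0.4628 0.195  0.009 ]
186 [51 29 13] [0.4638 0.1808 0.0127]
188 [47 24 12] [0.4635 0.1811 0.0067]
190 [52 27 15] [0.4638 0.1752 0.0049]
192 [56 48 37] [0.4639 0.1719 0.0014]
194 [57 52 43] [ 0.4642  0.1659 -0.0003]
```

View pics/s8.png

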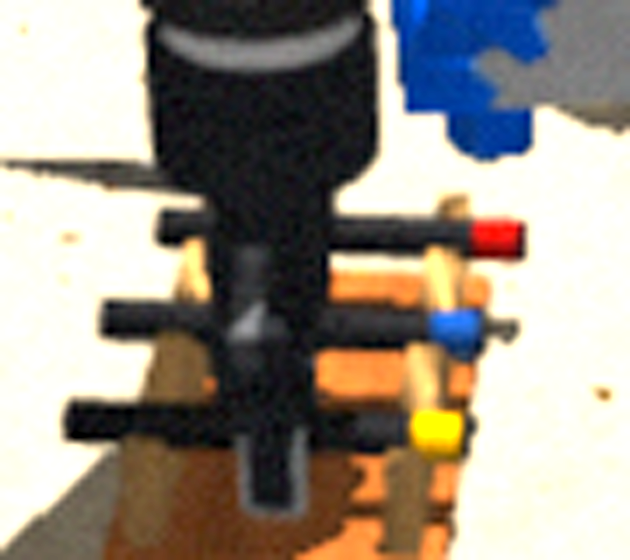

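Call:
arm_command(
  moves=[
    [[0,0,0],[0,0,4],35],
    [[0,0,0],[0,0,0],10],
    [[0,0,0],[0,0,0],5],
    [[0,0,0],[0,0,0],5],
    [[0,0,0],[0,0,0],5],
  ],
  squeeze=40,
)

```text
clock: 6.82
eef_pos: [0.4755, 0.2068, -0.0168]
tcp_rot: [179.5, -0.5, 85.7]
ft_force: [-0.1, 0.2, 1.1]
gripper_width: 0.0149
```

```bash
python3 plan.py 0.4712 0.2042 0.021 85.6 3; python3 look.py s9 227 176 196 190,110,90,80
```

```text
t 6.83 p [ 0.4755  0.2068 -0.0168] rpy [179.54  -0.46  85.7 ] j [  0.3  36.2 -38.6 117.5  36.7  38.   23. ] F [-0.1  0.2  1.1] w 0.0149
err mm world [-4.3 -2.6 37.8] dyaw -0.1
([0.2, -0.2, 0.0], [-0.9, -1.3, -12.6])
([0.2, -0.2, 0.0], [-0.9, -1.3, -12.6])
([0.2, -0.2, 0.0], [-0.9, -1.3, -12.6])
176 [12 11 14] [0.4694 0.1844 0.0388]
178 [10 13 14] [0.4692 0.184  0.0334]
180 [11  9 14] [0.4686 0.1882 0.025 ]
182 [48 41 36] [0.468  0.1926 0.0164]
184 [51 27 11] [0.4677 0.1946 0.0093]
186 [50 27  9] [0.468  0.1878 0.008 ]
188 [52 29 13] [0.4687 0.1771 0.0094]
190 [53 28 14] [0.4688 0.1729 0.0065]
192 [60 50 38] [0.4688 0.1698 0.0028]
194 [55 50 42] [ 0.4688  0.168  -0.0017]
```

View pics/s9.png

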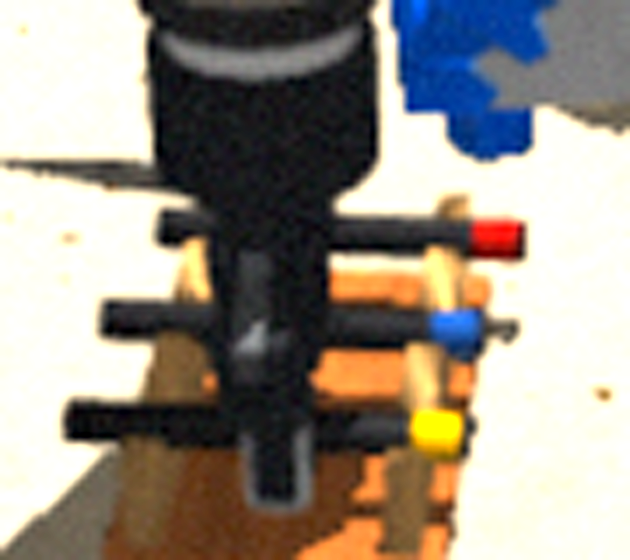

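Call:
arm_command(
  moves=[
    [[0,0,0],[0,0,-15],5],
    [[0,0,0],[0,0,-20],5],
    [[0,0,0],[0,0,-30],5],
    [[0,0,0],[0,0,-35],5],
    [[0,0,0],[0,0,-35],5],
  ],
)

```text
clock: 7.5
eef_pos: [0.4723, 0.2041, 0.1243]
tcp_rot: [179.8, -0.3, 85.7]
ft_force: [1.2, -0.1, -1.4]
gripper_width: 0.0151
```

```bash
python3 plan.py 0.505 -0.184 0.11 15.4 12 polar; python3 look.py s10 227 150 152 180,90,100,98
```

```text
t 7.5 p [0.4723 0.2041 0.1243] rpy [179.76  -0.26  85.73] j [  9.2  24.5 -48.7 112.8  23.1  52.4  34.5] F [ 1.2 -0.1 -1.4] w 0.0151
err mm world [  32.7 -388.1  -14.3] dyaw -70.33
([0.0, -0.0, 5.9], [-28.4, 15.9, 1.1])
([0.0, -0.0, 5.9], [-27.9, 17.0, 1.1])
([0.0, -0.0, 5.9], [-27.3, 18.2, 1.1])
([0.0, -0.0, 5.9], [-26.7, 19.3, 1.2])
([0.0, -0.0, 5.9], [-26.0, 20.4, 1.2])
150 [146  81  35] [0.4577 0.365  0.0071]
```

View pics/s10.png

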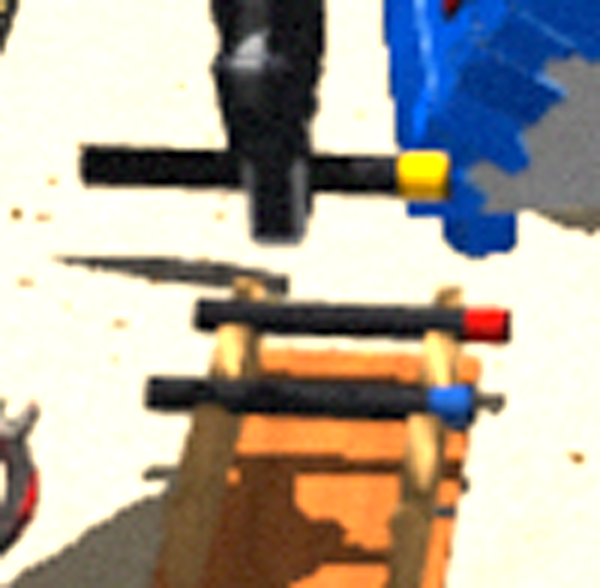

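Call:
arm_command(
  moves=[
    [[0,0,6],[-28,16,0],5],
    [[0,0,6],[-28,17,0],5],
    [[0,0,6],[-27,18,0],5],
    [[0,0,6],[-27,19,0],5],
    [[0,0,6],[-26,20,0],5],
  ],
)

```text
clock: 8.18
eef_pos: [0.5238, 0.0503, 0.1369]
tcp_rot: [179.4, -1.1, 55.2]
ft_force: [0.6, -0.2, -2.2]
gripper_width: 0.0146
```

```bash
python3 plan.py 0.505 -0.184 0.11 15.4 7 polar
```

```text
t 8.18 p [0.5238 0.0503 0.1369] rpy [179.37  -1.1   55.25] j [ 21.   21.7 -40.3 111.8  17.6  51.4  27.2] F [ 0.6 -0.2 -2.2] w 0.0146
err mm world [ -18.8 -234.3  -26.9] dyaw -39.85
([0.1, -0.2, 5.7], [-25.3, 22.0, 3.6])
([0.1, -0.2, 5.7], [-24.6, 23.0, 3.6])
([0.1, -0.2, 5.7], [-23.8, 23.9, 3.7])
([0.1, -0.2, 5.7], [-23.0, 24.8, 3.7])
([0.1, -0.2, 5.7], [-22.2, 25.7, 3.7])
```

Call:
arm_command(
  moves=[
    [[0.1,-0.2,6],[-25,22,2],5],
    [[0.1,-0.2,6],[-25,23,2],5],
    [[0.1,-0.2,6],[-24,24,2],5],
    [[0.1,-0.2,6],[-23,25,2],5],
    [[0.1,-0.2,6],[-22,26,2],5],
  ],
)

```text
clock: 8.8
eef_pos: [0.5177, -0.1253, 0.129]
tcp_rot: [-179.8, -0.3, 23.9]
ft_force: [0.7, -0.5, -1.6]
gripper_width: 0.0148
```

```bash
python3 plan.py 0.505 -0.184 0.11 15.4 3
```

```text
t 8.8 p [ 0.5177 -0.1253  0.129 ] rpy [-179.82   -0.32   23.85] j [ 31.9  21.4 -30.3 111.   13.3  50.8  18.7] F [ 0.7 -0.5 -1.6] w 0.0148
err mm world [-12.7 -58.7 -19. ] dyaw -8.45
([-0.1, -0.1, 2.8], [-11.8, 16.2, 6.2])
([-0.1, -0.1, 2.8], [-11.0, 16.8, 6.2])
([-0.1, -0.1, 2.8], [-10.2, 17.3, 6.2])
```

Call:
arm_command(
  moves=[
    [[-0.1,-0.1,3],[-12,16,6],5],
    [[-0.1,-0.1,3],[-11,17,6],5],
    [[-0.1,-0.1,2],[-10,17,5],5],
    [[0,0,0],[0,0,0],5],
  ],
)

```text
clock: 9.3
eef_pos: [0.5027, -0.1886, 0.1108]
tcp_rot: [179.9, 0.0, 15.2]
ft_force: [0.2, -0.5, -1.8]
gripper_width: 0.0147
```

```bash
python3 plan.py 0.505 -0.184 0.07 15.4 3; python3 look.py s11 237 150 152 190,180,100,150
python3 - <<'E'
from h import *
p,d=arm.snapshot("top"); x,y,w,h=310,190,110,80
cv2.imwrite("pics/t11.png",cv2.convertScaleAbs(cv2.resize(p[y:y+h,x:x+w,::-1],None,fx=7,fy=7,interpolation=cv2.INTER_CUBIC),alpha=1.5))
E
```

```text
t 9.3 p [ 0.5027 -0.1886  0.1108] rpy [1.7991e+02 4.0000e-02 1.5230e+01] j [ 35.4  22.7 -26.6 111.4  13.4  48.9  16.9] F [ 0.2 -0.5 -1.8] w 0.0147
err mm world [  2.3   4.6 -40.8] dyaw 0.17
([0.0, 0.0, -0.1], [1.2, -1.3, 13.6])
([0.0, 0.0, -0.1], [1.2, -1.3, 13.6])
([0.0, 0.0, -0.1], [1.2, -1.3, 13.6])
150 [10 18 15] [ 0.5177 -0.2233  0.3407]
```

View pics/s11.png

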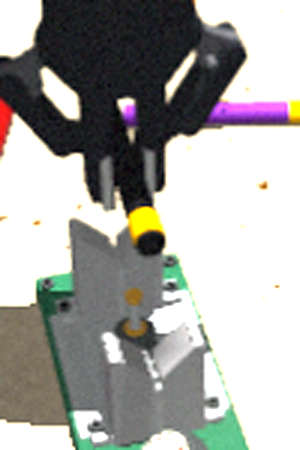

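View pics/t11.png

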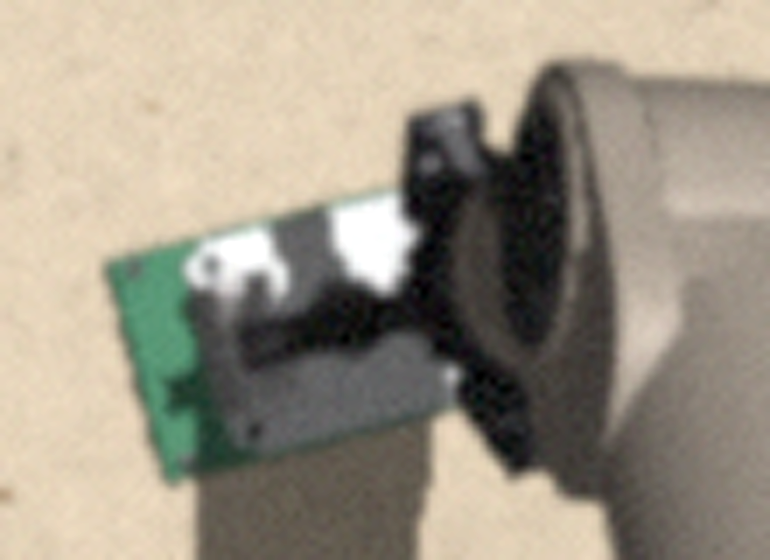

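```bash
cat > z.py <<'E'
import sys
from h import *
tag=sys.argv[1]
for n,(x,y,w,h),s in (("side",(215,225,60,74),8),("top",(325,212,65,44),12)):
    p,d=arm.snapshot(n); np.savez(f"{tag}{n}.npz",p=p,d=d)
    cv2.imwrite(f"pics/{tag}{n}.png",cv2.convertScaleAbs(cv2.resize(p[y:y+h,x:x+w,::-1],None,fx=s,fy=s,interpolation=cv2.INTER_CUBIC),alpha=2.2))
E
python3 z.py a
```

```text
(no output)
```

View pics/aside.png

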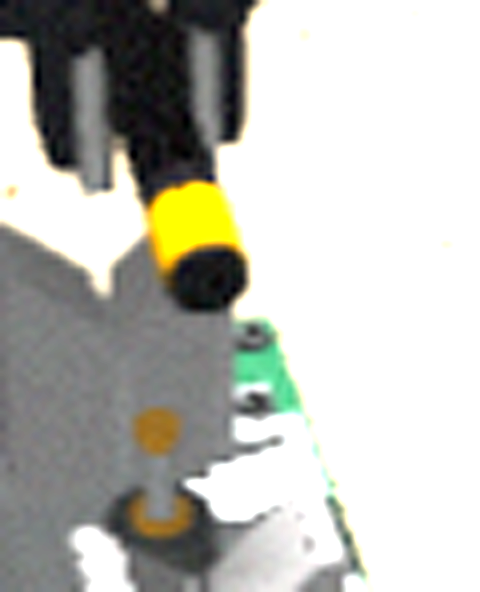

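View pics/atop.png

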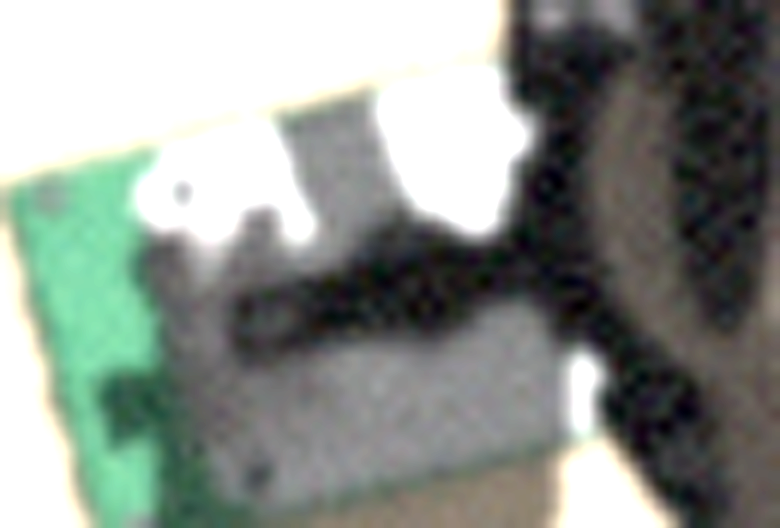

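Run:
```python
from h import *
np.set_printoptions(precision=4,suppress=True)
A=onz("side",242.2,305.6,.0587);B=onz("side",229.6,265.9,.0587);print("V side",A,B,B-A,np.linalg.norm(B-A))
t=lambda x,y:(x/13-.5+330,y/13-.5+212)
C=onz("top",*t(150,365),.0587);D=onz("top",*t(695,225),.0587);print("V top",C,D,np.linalg.norm(C-D))
# foot
print("foot side",onz("side",(186/7)-.5+208,(231/7)-.5+245,.068),"top",onz("top",*t(432,286),.068))
def off(P,A,B):
    u=(B-A)[:2]/np.linalg.norm((B-A)[:2]); u=u if u[1]>0 else -u; n=np.array([u[1],-u[0]])
    return (P-A)[:2]@n, (P-A)[:2]@u, np.degrees(np.arctan2(u[1],u[0]))
for z in(.16,.1676,.175):
    P=onz("side",240.5,259.25,z); Q=onz("top",344.5,238.75,z); print(z,"near end",P,off(P,A,B),"far",Q,off(Q,C,D),np.linalg.norm(P-Q),"P in top frame",off(P,C,D),"yaw",np.degrees(np.arctan2(*(Q-P)[1::-1])),(P+Q)/2)
```

```text
V side [ 0.5192 -0.2409  0.0587] [ 0.4937 -0.1462  0.0587] [-0.0256  0.0947  0.    ] 0.09813006069011125
V top [ 0.4901 -0.1271  0.0587] [ 0.5217 -0.2418  0.0587] 0.11892577861932487
foot side [ 0.5037 -0.1852  0.068 ] top [ 0.5073 -0.1845  0.068 ]
0.16 near end [ 0.5188 -0.24    0.16  ] (np.float64(-0.0001734206572546137), np.float64(0.0009524692144764885), np.float64(105.10297391045111)) far [ 0.4877 -0.1186  0.16  ] (np.float64(-0.00010419381835730854), np.float64(0.008889260611948), np.float64(105.36582053195477)) 0.1253668098061163 P in top frame (np.float64(-0.0022783182660889275), np.float64(-0.11645869582870848), np.float64(105.36582053195477)) yaw 104.37214126405844 [ 0.5032 -0.1793  0.16  ]
0.1676 near end [ 0.5193 -0.2484  0.1676] (np.float64(-0.0019072629348256419), np.float64(-0.0072519623976499015), np.float64(105.10297391045111)) far [ 0.4873 -0.1172  0.1676] (np.float64(-9.938738825002694e-05), np.float64(0.01028904677336458), np.float64(105.36582053195477)) 0.1350019439197589 P in top frame (np.float64(-0.004049780316644041), np.float64(-0.124655087066625), np.float64(105.36582053195477)) yaw 103.6890064890134 [ 0.5033 -0.1828  0.1676]
0.175 near end [ 0.5197 -0.2566  0.175 ] (np.float64(-0.0035954777840397113), np.float64(-0.015240487914720394), np.float64(105.10297391045111)) far [ 0.487  -0.1159  0.175 ] (np.float64(-9.470744314560268e-05), np.float64(0.011651996456849202), np.float64(105.36582053195477)) 0.14439953252617688 P in top frame (np.float64(-0.005774624944816299), np.float64(-0.13263578379828062), np.float64(105.36582053195477)) yaw 103.1115245955552 [ 0.5033 -0.1863  0.175 ]
```

Call:
arm_command(
  moves=[
    [[0,0,0],[0.5,0,20],5],
    [[0,0,0],[0.5,0,20],5],
    [[0,0,0],[0,0,18],5],
    [[0,0,0],[0,0,15],5],
    [[0,0,0],[0,0,0],5],
  ],
)

```text
clock: 10.12
eef_pos: [0.5081, -0.182, 0.0376]
tcp_rot: [179.9, -0.3, 15.9]
ft_force: [-0.6, 0.4, -1.3]
gripper_width: 0.0146
```

```bash
python3 plan.py 0.505 -0.184 0.02 15.3 3; python3 z.py b
```

```text
t 10.12 p [ 0.5081 -0.182   0.0376] rpy [179.89  -0.3   15.9 ] j [ 32.6  28.8 -24.4 114.   17.9  40.4  13. ] F [-0.6  0.4 -1.3] w 0.0146
err mm world [ -3.1  -2.  -17.6] dyaw -0.6
([0.0, -0.1, 0.2], [-1.2, 0.4, 5.9])
([0.0, -0.1, 0.2], [-1.2, 0.4, 5.9])
([0.0, -0.1, 0.2], [-1.2, 0.4, 5.9])
```

View pics/bside.png

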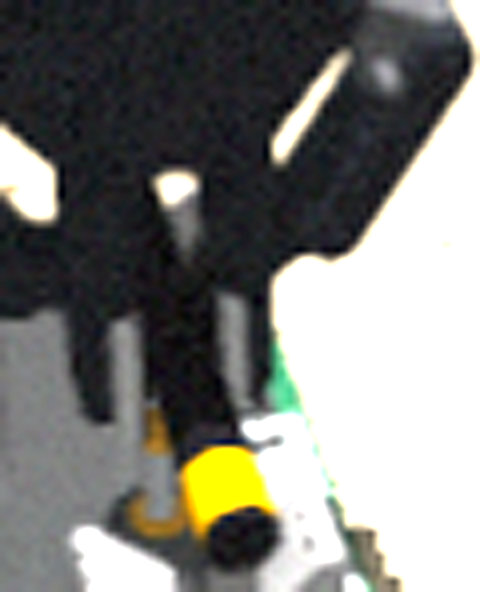

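View pics/btop.png

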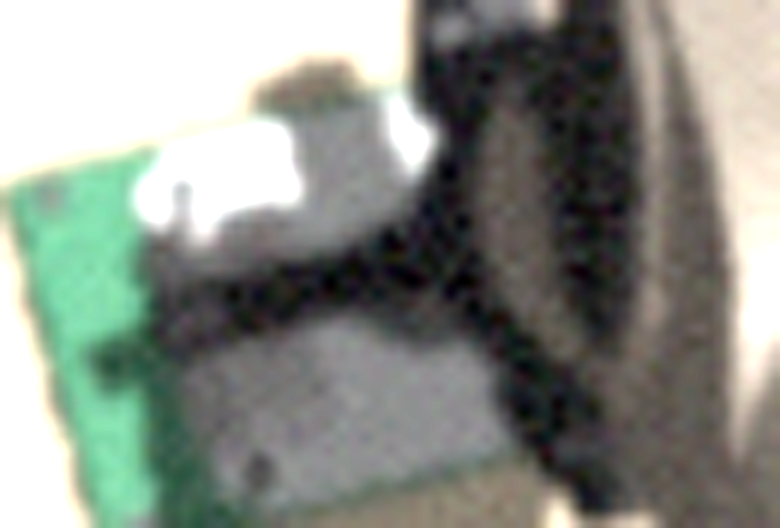

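```bash
cat > off.py <<'E'
import sys
from h import *
np.set_printoptions(precision=4,suppress=True)
A=onz("side",242.2,305.6,.0587);B=onz("side",229.6,265.9,.0587)
t=lambda x,y:(x/13-.5+330,y/13-.5+212)
C=onz("top",*t(150,365),.0587);D=onz("top",*t(695,225),.0587)
def off(P,A,ya,B):
    u=(B-A)[:2]/np.linalg.norm((B-A)[:2]); u=u if u[1]>0 else -u; n=np.array([u[1],-u[0]])
    return np.round([1e3*((P-A)[:2]@n), 1e3*((P-A)[:2]@u+ya)],1)
a=[float(v) for v in sys.argv[1:]]
s=(a[0]/8-.5+215,a[1]/8-.5+225); T=(a[2]/12-.5+325,a[3]/12-.5+212)
for z in a[4:]:
    P=onz("side",*s,z);Q=onz("top",*T,z); print(z,"near(side) across,along mm",off(P,A,-.06,B),"far(top)",off(Q,C,.06,D),"len",np.linalg.norm(P-Q).round(4))
E
python3 off.py 240 538 152 317 .09 .0966 .102
```

```text
0.09 near(side) across,along mm [  4.4 -60.2] far(top) [ 6.8 74.4] len 0.1321
0.0966 near(side) across,along mm [  3.1 -66.5] far(top) [ 6.8 75.5] len 0.1395
0.102 near(side) across,along mm [  1.9 -71.6] far(top) [ 6.8 76.4] len 0.1456
```

```bash
python3 plan.py 0.5038 -0.1883 0.031 15.6 2
```

```text
t 10.22 p [ 0.5091 -0.1823  0.0389] rpy [179.82  -0.41  15.88] j [ 32.6  28.8 -24.5 113.9  17.9  40.5  13. ] F [ 0.3  0.6 -1.3] w 0.0147
err mm world [-5.3 -6.  -7.9] dyaw -0.28
([0.1, -0.2, 0.1], [-3.4, 2.1, 3.9])
([0.1, -0.2, 0.1], [-3.4, 2.1, 3.9])
```

Call:
arm_command(
  moves=[
    [[0,-0.2,0.1],[-3,2,4],5],
    [[0,0,0.1],[-3,2,4],5],
    [[0,0,0],[0,0,0],5],
  ],
)

```text
clock: 10.6
eef_pos: [0.5051, -0.189, 0.0317]
tcp_rot: [179.7, -0.3, 15.6]
ft_force: [-0.3, -0.2, -1.8]
gripper_width: 0.0147
```

```bash
python3 plan.py 0.5038 -0.1883 0.025 15.6 2;python3 z.py c
```

```text
t 10.6 p [ 0.5051 -0.189   0.0317] rpy [179.71  -0.3   15.62] j [ 32.9  29.2 -24.  114.3  18.3  39.6  13.1] F [-0.3 -0.2 -1.8] w 0.0147
err mm world [-1.3  0.7 -6.7] dyaw -0.02
([0.1, -0.2, 0.0], [-0.6, -0.5, 3.3])
([0.1, -0.2, 0.0], [-0.6, -0.5, 3.3])
```

View pics/cside.png

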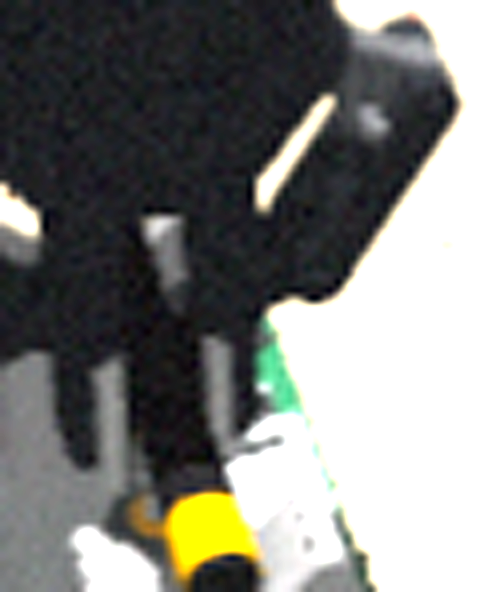

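View pics/ctop.png

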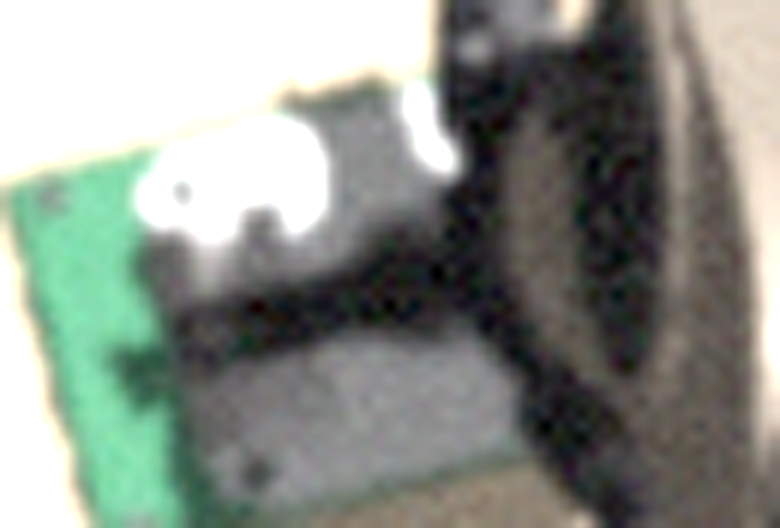

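```bash
sed -i 's/(215,225,60,74)/(215,245,60,74)/' z.py; sed -i 's/+225)/+245)/' off.py
python3 - <<'E'
import numpy as np,cv2
p=np.load("cside.npz")["p"];cv2.imwrite("pics/c2.png",cv2.convertScaleAbs(cv2.resize(p[245:319,215:275,::-1],None,fx=8,fy=8,interpolation=cv2.INTER_CUBIC),alpha=2.2))
E
```

```text
(no output)
```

View pics/c2.png

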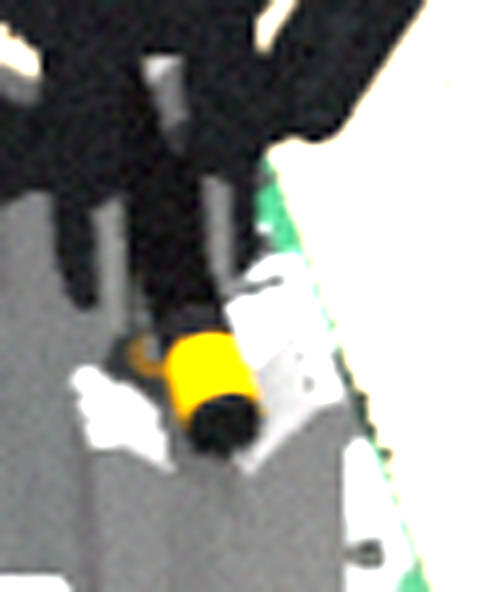

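```bash
python3 off.py 225 425 172 337 .085 .09 .095
```

```text
0.085 near(side) across,along mm [ -0.4 -67.3] far(top) [ 1.5 70.4] len 0.1351
0.09 near(side) across,along mm [ -1.4 -71.9] far(top) [ 1.5 71.2] len 0.1406
0.095 near(side) across,along mm [ -2.4 -76.5] far(top) [ 1.5 72.1] len 0.1462
```

Call:
arm_command(
  moves=[
    [[0,0,-0.4],[0,0,4],5],
    [[0,0,-0.4],[0,0,4],5],
    [[0,0,0],[0,0,2],5],
    [[0,0,0],[0,0,0],5],
  ],
)

```text
clock: 11.2
eef_pos: [0.5059, -0.1884, 0.0213]
tcp_rot: [179.7, -0.4, 16.5]
ft_force: [0.2, -0.8, -1.8]
gripper_width: 0.0147
```

```bash
python3 plan.py 0.5045 -0.1888 0.017 16.3 2;python3 z.py e
```

```text
t 11.2 p [ 0.5059 -0.1884  0.0213] rpy [179.71  -0.35  16.53] j [ 32.6  30.2 -23.8 114.6  19.2  38.5  13.2] F [ 0.2 -0.8 -1.8] w 0.0147
err mm world [-1.4 -0.4 -4.3] dyaw -0.23
([0.1, -0.2, 0.1], [-0.7, -0.0, 2.1])
([0.1, -0.2, 0.1], [-0.7, -0.0, 2.1])
```

View pics/eside.png

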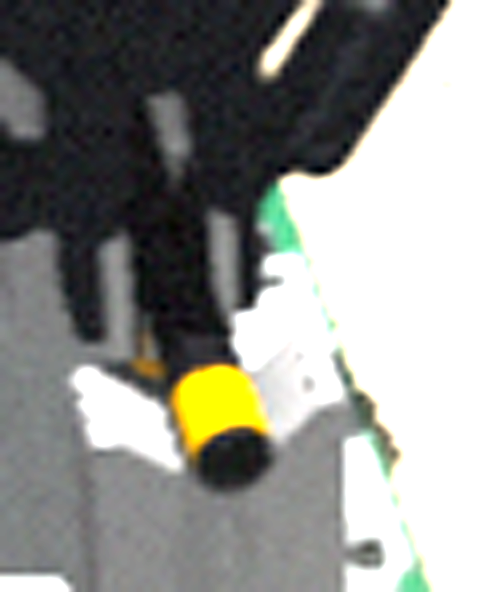

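View pics/etop.png

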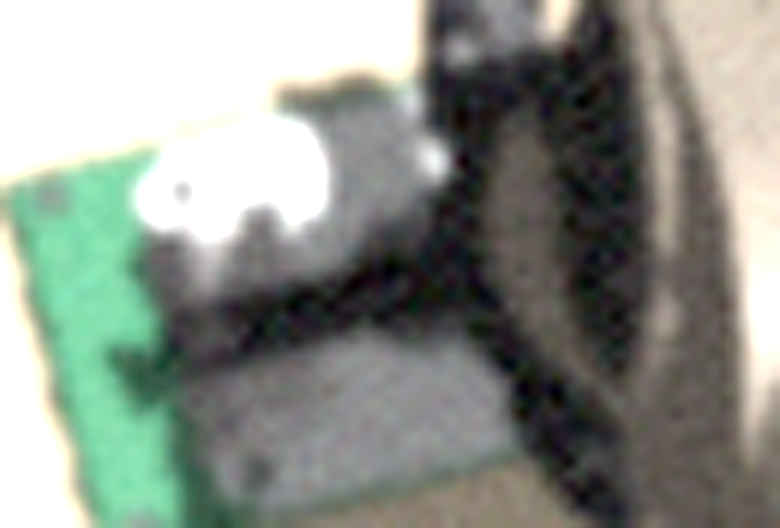

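```bash
python3 off.py 233 458 168 338 .076 .0795 .083
```

```text
0.076 near(side) across,along mm [  0.8 -68.1] far(top) [ 1.5 69.8] len 0.1353
0.0795 near(side) across,along mm [  0.1 -71.3] far(top) [ 1.5 70.4] len 0.1391
0.083 near(side) across,along mm [ -0.6 -74.5] far(top) [ 1.5 71. ] len 0.1429
```

Call:
arm_command(
  moves=[
    [[0,0,0],[-0.8,0,2],5],
    [[0,0,0],[0,0,2],5],
    [[0,0,0],[0,0,0],5],
  ],
)

```text
clock: 11.68
eef_pos: [0.5055, -0.1888, 0.0178]
tcp_rot: [179.7, -0.4, 16.5]
ft_force: [-0.8, 0.5, 1.0]
gripper_width: 0.0153
```

```bash
python3 plan.py 0.5045 -0.1888 0.012 16.3 2
```

```text
t 11.68 p [ 0.5055 -0.1888  0.0178] rpy [179.67  -0.39  16.52] j [ 32.5  30.5 -23.6 114.7  19.4  38.   13. ] F [-0.8  0.5  1. ] w 0.0153
err mm world [-1.   0.  -5.8] dyaw -0.22
([0.2, -0.2, 0.1], [-0.5, -0.2, 2.9])
([0.2, -0.2, 0.1], [-0.5, -0.2, 2.9])
```

Call:
arm_command(
  moves=[
    [[0,0,0],[0,0,2],5],
    [[0,0,0],[0,0,2],5],
  ],
)

```text
clock: 11.92
eef_pos: [0.5057, -0.189, 0.0142]
tcp_rot: [179.6, -0.4, 16.5]
ft_force: [-1.9, 0.3, 4.0]
gripper_width: 0.0148
```

Call:
arm_command(
  moves=[
    [[0,0,0],[0,0,2],5],
  ],
)

```text
clock: 12.05
eef_pos: [0.5064, -0.1889, 0.0129]
tcp_rot: [179.6, -0.4, 16.5]
ft_force: [-6.6, 1.4, 24.1]
gripper_width: 0.0146
```

```bash
python3 plan.py 0.5045 -0.1888 0.012 16.3 2;python3 z.py f
```

```text
t 12.05 p [ 0.5064 -0.1889  0.0129] rpy [179.61  -0.45  16.48] j [ 32.3  31.  -23.3 114.8  19.8  37.4  12.6] F [-6.6  1.4 24.1] w 0.0146
err mm world [-1.9  0.1 -0.9] dyaw -0.18
([0.2, -0.2, 0.1], [-0.9, -0.3, 0.4])
([0.2, -0.2, 0.1], [-0.9, -0.3, 0.4])
```

View pics/fside.png

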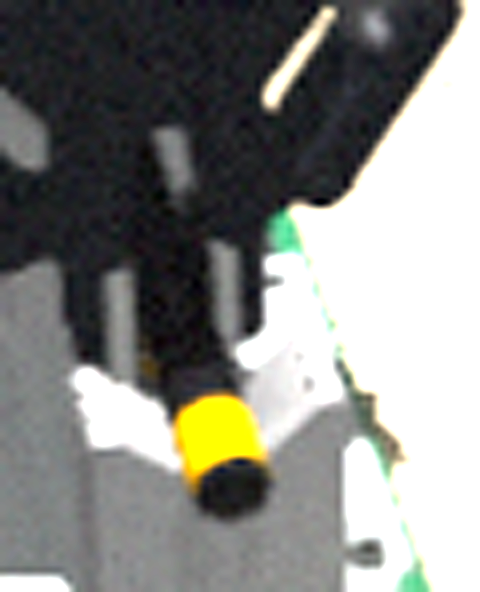

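View pics/ftop.png

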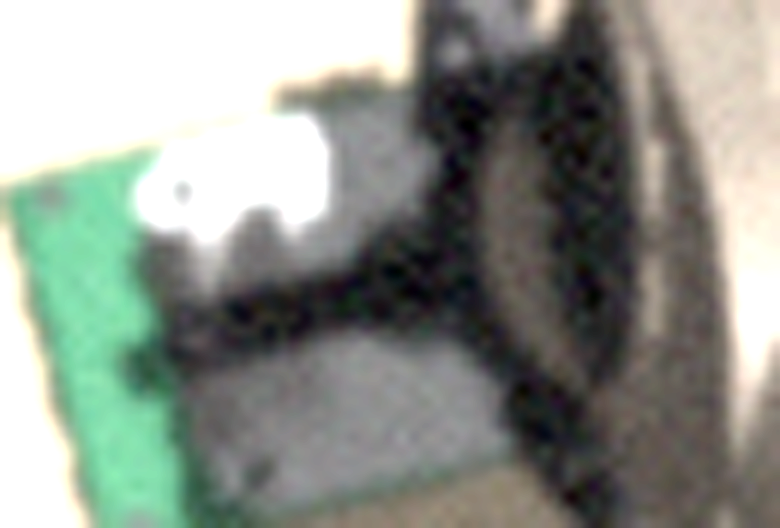

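```bash
python3 off.py 231 489 166 340 .067 .07 .073;  python3 - <<'E'
import numpy as np,cv2
p=[np.load(f+".npz")["p"][318:366,225:275,::-1] for f in("side0","aside","eside","fside")]
im=cv2.resize(np.hstack(p),None,fx=4,fy=4,interpolation=cv2.INTER_CUBIC); cv2.imwrite("pics/dial.png",im)
from cell import arm; o=arm.get_obs();print(o['ft_force'],o['ft_torque'],o['eef_pos'],o['clock'])
E
```

```text
0.067 near(side) across,along mm [  0.2 -68. ] far(top) [ 1.2 68.8] len 0.1342
0.07 near(side) across,along mm [ -0.3 -70.7] far(top) [ 1.2 69.3] len 0.1374
0.073 near(side) across,along mm [ -0.9 -73.4] far(top) [ 1.2 69.8] len 0.1406
[-3.90982962  1.43131205 11.09533829] [ 0.23843544  0.58289333 -0.2775778 ] [ 0.50637547 -0.18896355  0.01300524] 12.15
```

View pics/dial.png

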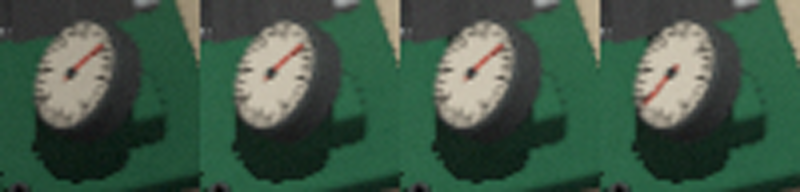

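Call:
arm_command(
  moves=[
    [[0,0,0],[-0.5,0,1.2],5],
  ],
)

```text
clock: 12.28
eef_pos: [0.5064, -0.189, 0.0129]
tcp_rot: [179.6, -0.5, 16.4]
ft_force: [-5.6, 1.7, 18.8]
gripper_width: 0.0147
```

```bash
python3 plan.py 0.5045 -0.1888 0.012 16.3 2;python3 z.py g
python3 - <<'E'
import numpy as np
from cell import arm
for i in range(6):
    arm.snapshot("side"); o=arm.get_obs();print(o['clock'],o['ft_force'].round(1),o['ft_torque'].round(2),o['eef_pos'].round(4),o['tcp_rot'].round(2))
E
```

```text
t 12.28 p [ 0.5064 -0.189   0.0129] rpy [179.57  -0.49  16.43] j [ 32.2  30.9 -23.3 114.8  19.8  37.4  12.6] F [-5.6  1.7 18.8] w 0.0147
err mm world [-1.9  0.2 -0.9] dyaw -0.13
([0.2, -0.2, 0.1], [-0.9, -0.4, 0.5])
([0.2, -0.2, 0.1], [-0.9, -0.4, 0.5])
12.425 [-4.6  3.1 14.9] [ 0.35  0.94 -0.24] [ 0.5065 -0.1889  0.013 ] [179.57  -0.49  16.44]
12.475 [-4.2  1.7 14.9] [ 0.39  0.93 -0.23] [ 0.5065 -0.189   0.013 ] [179.57  -0.49  16.43]
12.525 [-4.7  1.9 14.3] [ 0.35  0.94 -0.25] [ 0.5064 -0.189   0.013 ] [179.57  -0.49  16.44]
12.575 [-4.8  2.5 14.4] [ 0.37  0.94 -0.24] [ 0.5065 -0.189   0.013 ] [179.57  -0.49  16.44]
12.625 [-5.   2.4 15. ] [ 0.42  0.94 -0.29] [ 0.5064 -0.189   0.013 ] [179.57  -0.49  16.44]
12.675 [-4.8  2.1 14.9] [ 0.38  0.91 -0.29] [ 0.5065 -0.189   0.013 ] [179.57  -0.49  16.43]
```

View pics/gside.png

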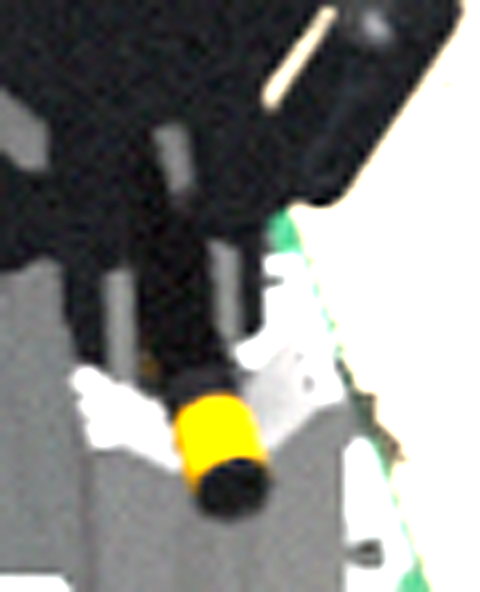

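Call:
arm_command(
  moves=[
    [[0,0,0],[-1.2,0,1.3],5],
  ],
)

```text
clock: 12.8
eef_pos: [0.5065, -0.189, 0.013]
tcp_rot: [179.5, -0.6, 16.4]
ft_force: [-2.7, 2.6, 14.4]
gripper_width: 0.0148
```

```bash
python3 z.py k
python3 - <<'E'
import numpy as np,cv2
from cell import arm
for i in range(4):
    arm.snapshot("side"); o=arm.get_obs();print(o['clock'],o['ft_force'].round(1),o['ft_torque'].round(2),o['eef_pos'].round(4),o['tcp_rot'].round(2),o['gripper_width'])
p=[np.load(f+".npz")["p"][318:366,225:275,::-1] for f in("side0","fside","gside","kside")]
cv2.imwrite("pics/dial2.png",cv2.resize(np.hstack(p),None,fx=4,fy=4,interpolation=cv2.INTER_CUBIC))
E
```

```text
12.95 [-4.   1.3 14.2] [ 0.46  0.69 -0.29] [ 0.5066 -0.189   0.013 ] [179.52  -0.61  16.42] 0.014840619350058426
13.0 [-1.8  2.5 14.5] [ 0.39  0.64 -0.23] [ 0.5066 -0.189   0.013 ] [179.52  -0.6   16.41] 0.014557400498918677
13.05 [-3.   2.  14.5] [ 0.46  0.65 -0.23] [ 0.5066 -0.189   0.013 ] [179.52  -0.6   16.42] 0.014961738911531536
13.1 [-2.9  2.9 14.1] [ 0.39  0.67 -0.26] [ 0.5065 -0.189   0.013 ] [179.52  -0.6   16.41] 0.015006422586334564
```

View pics/dial2.png

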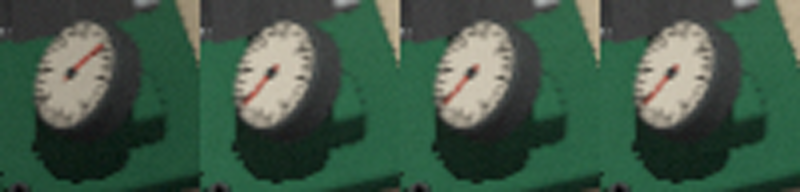

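View pics/kside.png

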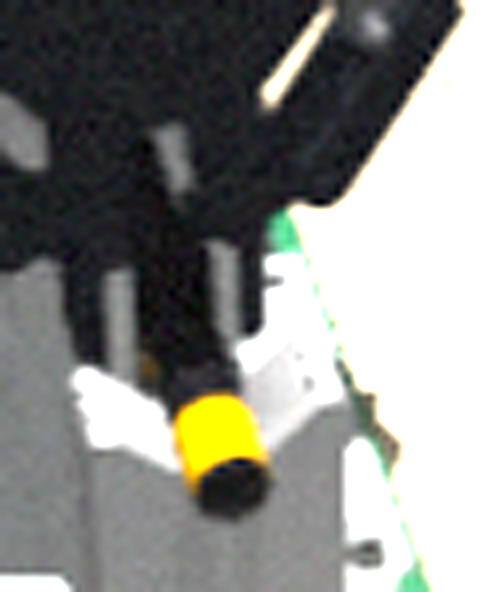

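```bash
python3 -c "
from cell import arm
print(arm.sign_off())"
```

```text
the job is handed in; nothing more can be done
None
```

I lifted the yellow-banded rod from the rack, laid it along the V over the sprung foot, pressed it home, and handed in at about 13.1 s with the arm still holding it down.

**Last checks**
- **Force:** steady at about 14 N upward on the tool, with about 2–3 N sideways. Taking off the spring, that works out to roughly 7 N and 10 N on the two flanks. I calculated this from the wrist force; I did not measure the flanks directly.
- **Position:** from both cameras the rod is within about 1 mm across and along the V. The axis is about 0.6° off (the limit is 1.7°), and the axis height is about 70–72 mm.
- **Dial:** the pointer has turned about half a turn from free and is not moving. I did not know the dial's scale, so foot travel over 5 mm rests on the flank contact and the height estimate.
- **Other objects:** the blue and red rods were still in the rack after the lift. I never located the bobbin; the arm did not go behind the gauge, but I did not check it afterwards.

**What disagreed**
- **Height:** the reported tool height was about 35 mm lower than the fingertips the cameras showed, so I went by the camera for heights.
- **Sideways:** the two cameras differed by about 2–3 mm, so I measured the rod against the V within each picture.
- **Push:** the push peaked at about 24 N for a moment when the rod first met the flanks. I estimate at most about 19 N on either flank, below the 40 N limit.

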